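# Load the incubation carrier and latch its hood

## Robot

A 7-joint arm with a two-finger parallel gripper is mounted at the origin on the work surface. World frame = base frame: x ahead of the robot, y to its left, z up, the work surface at z = 0. Lengths are in m, angles in degrees, forces in N, time in s.
With the tool pointing down it reaches from about 0.425 to 0.875 m from the base axis. Payload 4.7 kg.
Tool frame: the origin (TCP) lies on the front face of the gripper's body, between the roots of the fingers; the fingertips stand 70 mm ahead of it and the grasp point (between the pads) lies 51 mm ahead of it; z points along the fingers, x is the direction in which the jaws open and shut, and the axes are right-handed (so a half turn about z gives the same grasp; the last joint's range is limited). The gripper opens to 87 mm and grips with 3 to 60 N. Pads are 19 mm wide; open, the fingers measure 117 mm over their backs; the gripper's body (75 mm by 190 mm) begins 51 mm behind the grasp point.
Start: joints at [-66.801, 18.392, -4.016, 83.108, 1.295, 78.541, -3.26], TCP at [0.248, 0.601, 0.292] pointing down, gripper open.
Joint ranges: [-163.93, 163.93], [-17.29, 119.83], [-79.2, 71.16], [3.27, 140.29], [-89.18, 269.18], [5.43, 117.66], [-154.24, 154.24]. Speed limits (degrees/s): [147.25, 147.25, 180, 180, 180, 180, 180].

## Interface

Orientations are given as [roll, pitch, yaw] about the fixed x, y, z axes, in that order (R = Rz(yaw) Ry(pitch) Rx(roll)).
In Python, from cell import * gives the robot as it stands. The module is installed in compiled form; this text tells all that it offers.
- The arm moves only by the shell command python3 -m crank 'ROWS' [FORCE]. ROWS is JSON, a list of rows, each a list of 7 numbers: the finger opening in mm, from 0 to 87, then the shift along the world's x, y, z in mm, then the turn, a rotation vector about the world's x, y, z in degrees. In form: [[gripper, dx, dy, dz, wx, wy, wz], ...]. A call has 1 to 8 rows; each row is the pose to reach, as a shift and turn from the pose measured when the call began; what a row does not reach only later rows make up. A row lasts 1/10 s, in which the tool goes at most 50 mm and 8.59 degrees, less where a joint would pass 70% of its speed; a pose out of reach is approached as far as the arm can. A call with a gripper value outside its range is refused whole. The fingers move at their own pace and stop on an object; FORCE is the grip in N (left out, the last holds). Time passes only in rows, so rows that repeat a pose let the fingers close. It gives the time, the measured TCP pose, the force and the opening at its end, in the units of the state.
- get_obs(): the state, without advancing time (a new reading comes with each control period).
- read_camera(name): name is "scene" or "top" or "wrist"; returns a dict with "img" (420x560x3 uint8, red, green, blue), "K" (3x3 intrinsics, pixels), "cam_to_world" (4x4, takes a point from camera to world coordinates). Camera axes: x right, y down, z forward; pixel columns grow to the right and rows downward; lengths in m; the calibration is good to about 2 mm. A picture is of the moment at which its call begins. There is no depth.
- sign_off(): hands the job in, once; it reports no verdict.
The state is a dict: "time_s": time; "qpos": joint angles; "joint_velocities": joint speeds; "effort": joint torques, N m; "tool_pos": TCP position; "tool_rot": TCP orientation; "force": force on the tool from outside, world axes, zero at the start; "wrist_torque": the same for the moment, N m; "grip_width": finger opening in m.
Only numpy, scipy, OpenCV 4.12 (cv2) and the standard library are available. Lean on these libraries where they do the work, as an engineer would, in place of code of your own. Each camera call takes 0.05 s, during which the arm holds its last target.

## Task

Put every sample tub that is on the bench into the incubation carrier, round tubs in round pockets and square tubs in square pockets, one to a pocket and each seated flat on the pocket floor. Then fold the clear hood fully shut over them and only then turn both turnbuttons all the way across its front lip to secure it. Leave the bottles, jar and beaker standing where they are.

Things in the scene. Friction and masses are not known exactly. Their poses are not given: they have to be found in the camera images.
- carrier: white incubation carrier, fixed to the bench. Flat deck 50 mm above the bench, 270 mm deep (local x -0.160 to 0.110), 236 mm wide. Origin: on the bench under the middle of the four nest plates; x points away from the robot side to the hinge, y to the left, z up. Turned up to 0.25 rad either way.
- round_nest1: dark steel nest plate, 78 (x) x 94 (y) x 14 mm, fixed on the carrier's deck, one of four in a 2 x 2 pattern; in its middle a round 63 mm wide pocket, 9 mm deep, with a 2 mm chamfer. Origin: centre of the underside, on the deck; pocket floor 5 mm, plate top 14 mm above it. Which of the four places it has varies; axes parallel to the carrier's.
- round_nest2: dark steel nest plate, 78 (x) x 94 (y) x 14 mm, fixed on the carrier's deck, one of four in a 2 x 2 pattern; in its middle a round 63 mm wide pocket, 9 mm deep, with a 2 mm chamfer. Origin: centre of the underside, on the deck; pocket floor 5 mm, plate top 14 mm above it. Which of the four places it has varies; axes parallel to the carrier's.
- square_nest1: dark steel nest plate, 78 (x) x 94 (y) x 14 mm, fixed on the carrier's deck, one of four in a 2 x 2 pattern; in its middle a square 61 x 61 mm (sides along the plate's axes) pocket, 9 mm deep, with a 2 mm chamfer. Origin: centre of the underside, on the deck; pocket floor 5 mm, plate top 14 mm above it. Which of the four places it has varies; axes parallel to the carrier's.
- square_nest2: dark steel nest plate, 78 (x) x 94 (y) x 14 mm, fixed on the carrier's deck, one of four in a 2 x 2 pattern; in its middle a square 61 x 61 mm (sides along the plate's axes) pocket, 9 mm deep, with a 2 mm chamfer. Origin: centre of the underside, on the deck; pocket floor 5 mm, plate top 14 mm above it. Which of the four places it has varies; axes parallel to the carrier's.
- round_tub1: loose sealed round tub, white with a grey lid, 60 mm in diameter, 30 mm high, about 90 g, standing upright. Origin: centre of the underside, z up. It may be absent.
- round_tub2: loose sealed round tub, white with a grey lid, 60 mm in diameter, 30 mm high, about 90 g, standing upright. Origin: centre of the underside, z up. It may be absent.
- square_tub1: loose sealed square tub, white with a grey lid, 58 x 58 mm with sides along its x and y, 30 mm high, about 100 g, standing upright. Origin: centre of the underside, z up. It may be absent.
- square_tub2: loose sealed square tub, white with a grey lid, 58 x 58 mm with sides along its x and y, 30 mm high, about 100 g, standing upright. Origin: centre of the underside, z up. It may be absent.
- hood (a joint): angle of the clear hood: 0 fully shut, growing as it opens, at the start about 1.6 to 1.75 (standing up behind the nests), stop at 1.8. A stiff hinge (0.42 Nm): it stays where it is left. The hood is a clear box open below, 178 mm deep, 206 mm wide, 45 mm high, walls 4 mm; shut, it stands on the deck around the nests with 6 mm over seated tubs.
- hood_lip (a point): middle of the upper face of the grey lip along the lower edge of the hood's front wall, 22 mm deep, 206 mm wide, 5 mm thick, to push or hold it by (the face that looks up when shut and away from the robot when open), 189 mm from the hinge line; turns with the hood: x points to the hinge, z is that face's normal, y lies along the lip
- hood_hinge (a point): middle of the hood's hinge line, at deck height at the back of the carrier (local x = 0.094); the line lies along the carrier's y
- left_button (a joint): the left turnbutton's angle: steel, on an upright pivot on the deck's front ledge (carrier's x -0.138, y +0.060). 0 to 0.35 when open, its bar pointing outward to the left; grows as it is turned clockwise seen from above; at 1.57 the bar points at the hood and lies across its lip; stop at 1.62. Stiff (0.06 Nm), stays where it is left.
- left_button_fin (a point): centre of the top of the left turnbutton's upright grip fin, on the pivot axis. The fin is 10 mm thick, 44 mm long (along the bar), from 11 to 37 mm above the deck. The bar under it is 14 mm wide, 46 mm long from the pivot one way, 20 mm the other. The point's y axis runs along fin and bar (the long side of the bar is its +y side).
- right_button (a joint): the right turnbutton's angle: steel, on an upright pivot on the deck's front ledge (carrier's x -0.138, y -0.060). 0 to 0.35 when open, its bar pointing outward to the right; grows as it is turned anticlockwise seen from above; at 1.57 the bar points at the hood and lies across its lip; stop at 1.62. Stiff (0.06 Nm), stays where it is left.
- right_button_fin (a point): centre of the top of the right turnbutton's upright grip fin, on the pivot axis. The fin is 10 mm thick, 44 mm long (along the bar), from 11 to 37 mm above the deck. The bar under it is 14 mm wide, 46 mm long from the pivot one way, 20 mm the other. The point's y axis runs along fin and bar (the long side of the bar is its -y side).
- wash_bottle: small bottle, 32 mm in diameter, 75 mm high, among the tubs; a bystander. Origin: centre of the underside
- beaker: glass beaker, 70 mm in diameter, 85 mm high; a bystander. Origin: centre of the underside
- reagent_bottle: amber bottle, 64 mm in diameter, 130 mm high; a bystander. Origin: centre of the underside
- jar: small jar, 48 mm in diameter, 55 mm high; a bystander. Origin: centre of the underside
Not all that is in view belongs to the job. What is shaped like the round_tub1 but red or turquoise is not meant.

How it is judged:
By the outcome, as a careful person would: the job done as asked, in the order asked, and still so for the second after the job is handed in, with the robot touching nothing.
Of round_tub1, round_tub2, square_tub1, square_tub2 only 3 to 4 are there at a start; the rules pass over those that are not, and their reading is None.
At some moment in a run one of round_tub1, round_tub2, square_tub1, square_tub2 may be knocked a few centimetres aside while the robot is not near it.
Once in a run the grip may slacken for a moment while it holds something.
It also fails if it takes over 200 s, if anything falls off the work surface, if the arm or the gripper's body presses on something with over 40 N, if the wrist force passes 120 N, or if a joint passes its speed limit or range.

## Working session

There is one attempt and no reset: what is moved stays moved. The work goes in short steps, Python scripts to look and compute and a shell command to move; the robot and the scene stay as the last step left them, time stands still between calls to the robot, and variables do not carry over. Pictures are saved under pics/ and viewed, and the job is handed in when it is done.

```bash
mkdir -p pics
python3 - <<'E'
from cell import *
import cv2
print(get_obs())
for n in ["scene","top","wrist"]:
    c=read_camera(n); cv2.imwrite(f"pics/{n}0.png",c["img"][:,:,::-1]); print(n,c["K"].tolist(),c["cam_to_world"].round(4).tolist())
E
```

```text
{'time_s': 0.0, 'qpos': array([-66.80091036,  18.44056321,  -4.01666369,  83.17388936,
         1.29655016,  78.54097957,  -3.26098063]), 'joint_velocities': array([-0.00350733, -0.06805577, -0.07274919,  0.12397261,  0.04606493,
        0.06611792,  0.01495354]), 'effort': array([-2.06433656e-04, -4.91289282e+01, -4.04192526e-01, -3.12523091e+01,
       -6.39458187e-02,  4.37100639e-02,  1.68855240e-04]), 'tool_pos': array([0.24748294, 0.60059481, 0.29115338]), 'tool_rot': array([1.79993140e+02, 1.10098203e-01, 6.76110343e+01]), 'force': array([ 0.38626104, -0.5652242 , -0.14351219]), 'wrist_torque': array([ 0.04237306,  0.00400295, -0.02448018]), 'grip_width': 0.08697905754817772}
scene [[447.9380857806087, 0.0, 274.3395339674513], [0.0, 447.9380857806087, 208.27427982334598], [0.0, 0.0, 1.0]] [[0.4169, 0.7135, -0.5631, 1.1814], [0.9088, -0.3385, 0.2439, -0.2217], [-0.0166, -0.6135, -0.7895, 0.965], [0.0, 0.0, 0.0, 1.0]]
top [[469.59230604278724, 0.0, 275.8637550172811], [0.0, 469.59230604278724, 214.46486810138757], [0.0, 0.0, 1.0]] [[0.0165, -0.9886, 0.1494, 0.4195], [-0.9997, -0.0139, 0.0181, 0.0426], [-0.0159, -0.1496, -0.9886, 1.2439], [0.0, 0.0, 0.0, 1.0]]
wrist [[344.82259757740746, 0.0, 277.4633426482109], [0.0, 344.82259757740746, 207.72251289907675], [0.0, 0.0, 1.0]] [[0.3804, 0.8924, 0.2427, 0.1813], [0.9248, -0.3666, -0.1015, 0.6285], [-0.0016, 0.2631, -0.9648, 0.3837], [0.0, 0.0, 0.0, 1.0]]
```

View pics/top0.png

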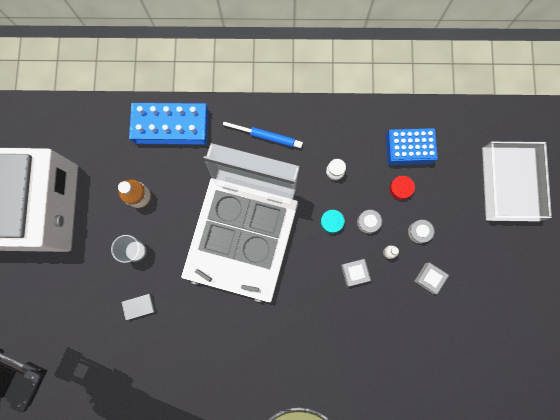

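View pics/scene0.png

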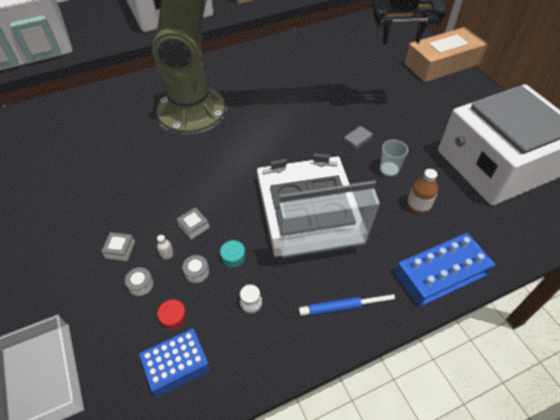

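View pics/wrist0.png

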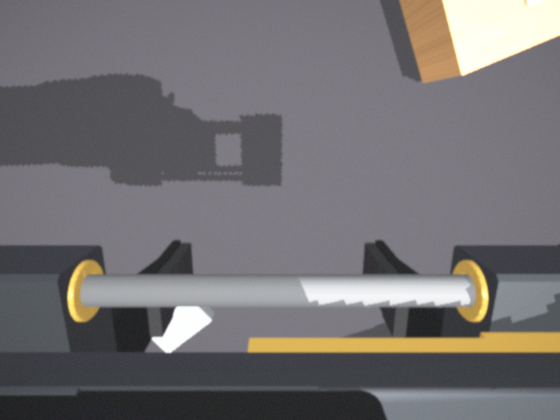

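Top view: round tubs at (370,222) and (421,232), square tubs at (356,273) and (432,278). Possible confusions are the turquoise (333,221) and red (403,187) decoys, the jar (337,170), the wash bottle (391,252) and a grey slab (138,307). The carrier is at about (240,240). I'll look at enlarged crops next.

Run:
```python
import cv2
im=cv2.imread("pics/top0.png")
cv2.imwrite("pics/c1.png",cv2.resize(im[160:300,310:460],None,fx=5,fy=4.2857*1.1667 if 0 else 4.28,interpolation=cv2.INTER_CUBIC) if 0 else cv2.resize(im[160:300,310:460],None,fx=4,fy=4,interpolation=cv2.INTER_CUBIC))
cv2.imwrite("pics/c2.png",cv2.resize(im[140:305,170:310],None,fx=3.6,fy=3.6,interpolation=cv2.INTER_CUBIC))
```

```text
(no output)
```

View pics/c1.png

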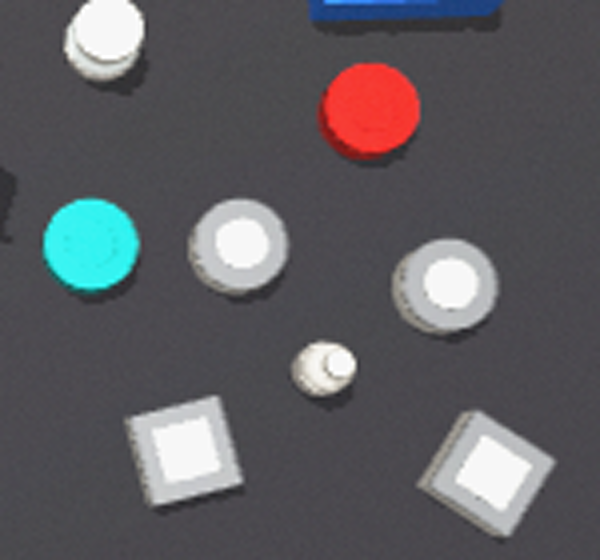

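View pics/c2.png

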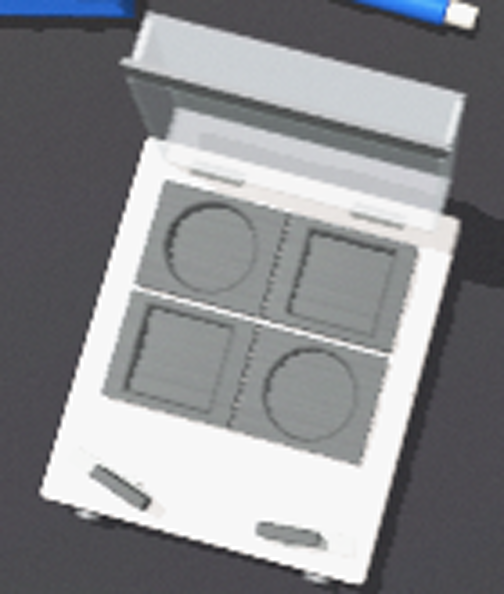

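```bash
cat > h.py <<'E'
import numpy as np, cv2
from cell import *
def pix2w(c,uv,z):
    K,T=np.array(c["K"]),np.array(c["cam_to_world"])
    uv=np.atleast_2d(uv).astype(float)
    d=np.c_[uv,np.ones(len(uv))]@np.linalg.inv(K).T@T[:3,:3].T
    o=T[:3,3]; return o[:2]+d[:,:2]*((z-o[2])/d[:,2])[:,None]
def w2pix(c,P):
    K,T=np.array(c["K"]),np.array(c["cam_to_world"])
    p=(np.atleast_2d(P)-T[:3,3])@T[:3,:3]; q=p@K.T; return q[:,:2]/q[:,2:]
def snap(n,name,crop=None,s=1):
    c=read_camera(n); im=c["img"][:,:,::-1].copy()
    if crop: x0,x1,y0,y1=crop; im=im[y0:y1,x0:x1]
    if s!=1: im=cv2.resize(im,None,fx=s,fy=s,interpolation=cv2.INTER_CUBIC)
    cv2.imwrite(f"pics/{name}.png",im); return c
def up(uv,s,x0,y0): return (np.atleast_2d(uv)+.5)/s-.5+[x0,y0]
def tubs(c,cent):
    # lid top outline (z=.03) : lid grey ~180-200 vs label; label blob white
    g=cv2.cvtColor(c["img"],cv2.COLOR_RGB2GRAY)
    for u,v in cent:
        m=np.zeros_like(g); m[v-12:v+13,u-12:u+13]=(g[v-12:v+13,u-12:u+13]>222)*255
        n,l,st,ce=cv2.connectedComponentsWithStats(m)
        k=1+np.argmax(st[1:,4]); cn=cv2.findContours((l==k).astype(np.uint8),0,1)[0][0]
        W=pix2w(c,cn[:,0],.030); r=cv2.minAreaRect((W*1000).astype(np.float32))
        print((u,v),"label",ce[k].round(2),"world",pix2w(c,ce[k],.030)[0].round(4),"rect",np.round(r[1],1),round(r[2],1))
E
python3 - <<'E'
from h import *
c=read_camera("top")
tubs(c,[(370,222),(421,231),(356,272),(432,279)])
corn=up([[42,498],[362,582],[460,217],[150,140]],3.6,170,140)
W=pix2w(c,corn,.05); print(W.round(4)); 
print([np.linalg.norm(W[i]-W[(i+1)%4]).round(4) for i in range(4)])
# fit
from scipy.optimize import least_squares
L=np.array([[-.16,.118],[-.16,-.118],[.11,-.118],[.11,.118]])
def tf(p,L): a=p[2];return L@np.array([[np.cos(a),np.sin(a)],[-np.sin(a),np.cos(a)]])+p[:2]
r=least_squares(lambda p:(tf(p,L)-W).ravel(),[.45,.1,0]);print(r.x,np.degrees(r.x[2]),(r.fun*1000).round(1))
# nest plates outer corners
# round pocket rims (back-left, front-right) at plate top z=.064
for uv in [(210,248),(312,394)]:
    print(pix2w(c,up([uv],3.6,170,140),.064))
print("nests outer", [ (s,tf(r.x,np.array([s]))) for s in [(.04,.048),(-.04,-.048)]])
E
```

```text
(370, 222) label [370.   220.41] world [ 0.5907 -0.1802] rect [28.9 31.3] 0.8
(421, 231) label [422.16 230.45] world [ 0.5664 -0.3145] rect [28.7 31.3] 0.8
(356, 272) label [356.22 272.05] world [ 0.4567 -0.1433] rect [35.6 37.2] 14.8
(432, 279) label [432.86 277.74] world [ 0.4454 -0.338 ] rect [35.9 35.1] 56.5
[[0.4342 0.3009]
 [0.38   0.0751]
 [0.6387 0.0095]
 [0.6923 0.2345]]
[np.float64(0.2322), np.float64(0.2669), np.float64(0.2312), np.float64(0.2666)]
[ 0.56054768  0.14898317 -0.24354918] -13.954340051650293 [-0.5  1.1 -3.2 -2.1  0.2 -1.6  3.4  2.5]
[[0.6113905  0.18670391]]
[[0.50904981 0.11203645]]
nests outer [((0.04, 0.048), array([[0.61094234, 0.18592067]])), ((-0.04, -0.048), array([[0.51015302, 0.11204568]]))]
```

```bash
python3 -m crank '[[87,280,-440,60,0,0,8.4],[87,280,-440,60,0,0,8.4],[87,280,-440,60,0,0,8.4],[87,280,-440,60,0,0,8.4],[87,280,-440,60,0,0,8.4],[87,280,-440,60,0,0,8.4],[87,280,-440,60,0,0,8.4],[87,280,-440,60,0,0,8.4]]' 20; python3 -c "
from cell import *
print(get_obs()['tool_pos'],get_obs()['tool_rot'])"
```

```text
time_s: 1.0
tool_pos: [0.4616, 0.2636, 0.3378]
tool_rot: [180.0, 0.0, 76.0]
force: [0.7, 0.7, 0.1]
grip_width: 0.0868
[0.46156327 0.26362317 0.3377853 ] [1.79984824e+02 4.01904793e-02 7.60115854e+01]
```

```bash
python3 -m crank '[[87,65,-105,20,0,0,0],[87,65,-105,20,0,0,0],[87,65,-105,20,0,0,0],[87,65,-105,20,0,0,0],[87,65,-105,20,0,0,0]]'; python3 -c "
from h import *
c=snap('wrist','w1')"
```

```text
time_s: 1.5
tool_pos: [0.5265, 0.1585, 0.3576]
tool_rot: [-180.0, 0.0, 75.9]
force: [-0.4, 0.9, -1.0]
grip_width: 0.0866
```

View pics/w1.png

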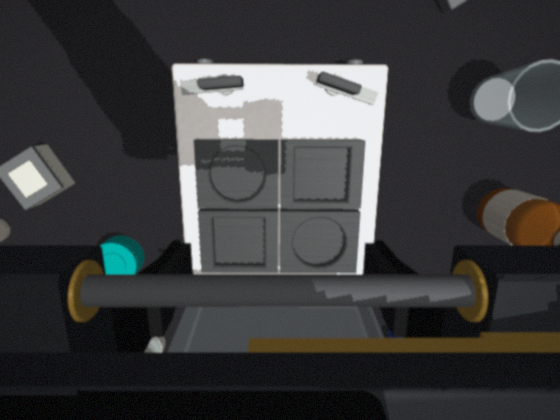

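Run:
```python
import cv2
im=cv2.imread("pics/w1.png")
cv2.imwrite("pics/w1c.png",cv2.resize(im[55:280,165:395],None,fx=2.6,fy=2.6,interpolation=cv2.INTER_CUBIC))
```

```text
(no output)
```

View pics/w1c.png

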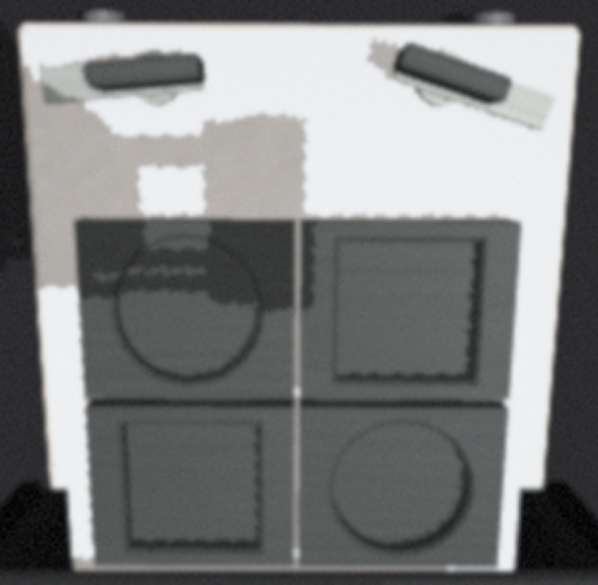

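```bash
cat >> h.py <<'E'
def tf(p,L): 
    a=p[2];return np.atleast_2d(L)@np.array([[np.cos(a),np.sin(a)],[-np.sin(a),np.cos(a)]])+p[:2]
E
python3 - <<'E'
from h import *
from scipy.optimize import least_squares
c=read_camera("wrist")
q=up([[77,218],[519,218],[298,402],[190,309],[400.5,486],[410,310],[193,484.5]],2.6,165,55)
W=pix2w(c,q,.0635); print(W.round(4))
L=np.array([[0,0],[-.04,-.048],[.04,.048],[-.04,.048],[.04,-.048]])
r=least_squares(lambda p:(tf(p,L*[[p[3],p[4]]])-W[2:]).ravel(),[.56,.15,-.24,1,1]);print(r.x,np.degrees(r.x[2]),(r.fun*1000).round(1))
d=pix2w(c,up([[20,27],[580,27]],2.6,165,55),.05);print(d, tf(r.x,[[-.16,-.118],[-.16,.118]]))
for k in[0.05]:
  ce=up([[145,72],[455,72]],2.6,165,55);print("fins",pix2w(c,ce,.087),tf(r.x,[[-.138,-.06],[-.138,.06]]))
E
```

```text
[[0.4598 0.0821]
 [0.5047 0.2639]
 [0.5608 0.1537]
 [0.5087 0.1181]
 [0.6109 0.1898]
 [0.5321 0.2109]
 [0.5873 0.0976]]
[ 0.55995795  0.15403167 -0.25274101  1.01729236  0.99426193] -14.480993082587668 [-0.8  0.3 -0.1 -0.1  0.4  0.2  0.4 -0.5  0.1  0.1]
[[0.37965855 0.07931408]
 [0.43550953 0.30521738]] [[0.3755341  0.07978987]
 [0.43454798 0.3082923 ]]
fins [[0.41345171 0.12963066]
 [0.44185624 0.24452306]] [[0.41133859 0.13044595]
 [0.44134565 0.24663363]]
```

```bash
python3 -m crank '[[87,100,-350,-60,0,0,0],[87,100,-350,-60,0,0,0],[87,100,-350,-60,0,0,0],[87,100,-350,-60,0,0,0],[87,100,-350,-60,0,0,0],[87,100,-350,-60,0,0,0],[87,100,-350,-60,0,0,0],[87,100,-350,-60,0,0,0]]'; python3 -c "
from h import *
c=snap('wrist','w2')
c=snap('top','t2',(300,470,150,310),4)
tubs(c,[(370,222),(421,231),(356,272),(432,279)])
c=snap('scene','s2')
tubs(c,[(196,266),(138,279),(193,220),(118,243)])
"
```

```text
time_s: 2.4
tool_pos: [0.6251, -0.194, 0.2957]
tool_rot: [-179.8, 0.2, 75.9]
force: [-0.2, -0.4, -0.3]
grip_width: 0.0871
(370, 222) label [369.44 220.46] world [ 0.5906 -0.1788] rect [28.  29.1] 19.3Traceback (most recent call last):
  File "<string>", line 5, in <module>
    tubs(c,[(370,222),(421,231),(356,272),(432,279)])
    ~~~~^^^^^^^^^^^^^^^^^^^^^^^^^^^^^^^^^^^^^^^^^^^^^
  File "h.py", line 23, in tubs
    k=1+np.argmax(st[1:,4]); cn=cv2.findContours((l==k).astype(np.uint8),0,1)[0][0]
        ~~~~~~~~~^^^^^^^^^^
    return _wrapfunc(a, 'argmax', axis=axis, out=out, **kwds)
    return bound(*args, **kwds)
ValueError: attempt to get argmax of an empty sequence
```

View pics/w2.png

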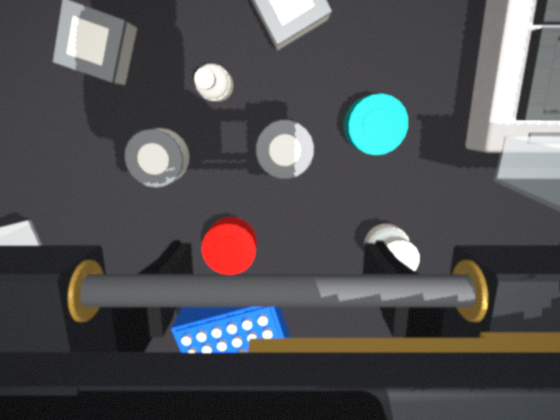

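```bash
python3 -c "
from h import *
c=read_camera('wrist')
print('wrist',pix2w(c,[(284.5,149),(153,158),(87.5,40.5)],.03).round(4), c['cam_to_world'].round(4).tolist())
c=read_camera('scene');cv2.imwrite('pics/s2.png',c['img'][:,:,::-1])
tubs(c,[(196,264),(138,276),(193,219),(118,242)])
"
```

```text
wrist [[ 0.5906 -0.1756]
 [ 0.5666 -0.3102]
 [ 0.4457 -0.3336]] [[0.2418, 0.9371, 0.2518, 0.5561], [0.9703, -0.233, -0.0646, -0.1738], [-0.0019, 0.26, -0.9656, 0.3886], [0.0, 0.0, 0.0, 1.0]]Traceback (most recent call last):
  File "<string>", line 6, in <module>
    tubs(c,[(196,264),(138,276),(193,219),(118,242)])
    ~~~~^^^^^^^^^^^^^^^^^^^^^^^^^^^^^^^^^^^^^^^^^^^^^
  File "h.py", line 23, in tubs
    k=1+np.argmax(st[1:,4]); cn=cv2.findContours((l==k).astype(np.uint8),0,1)[0][0]
        ~~~~~~~~~^^^^^^^^^^
    return _wrapfunc(a, 'argmax', axis=axis, out=out, **kwds)
    return bound(*args, **kwds)
ValueError: attempt to get argmax of an empty sequence
```

```bash
python3 -m crank '[[80,-34.5,16,-100,0,0,0],[80,-34.5,16,-100,0,0,0],[80,-34.5,16,-100,0,0,0],[80,-34.5,16,-213.5,0,0,0],[80,-34.5,16,-213.5,0,0,0],[80,-34.5,16,-213.5,0,0,0],[80,-34.5,16,-213.5,0,0,0]]'; python3 -c "
from h import *
c=snap('wrist','w3')"
```

```text
time_s: 3.3
tool_pos: [0.592, -0.1693, 0.083]
tool_rot: [-179.8, -0.1, 76.4]
force: [-0.6, 0.1, -0.2]
grip_width: 0.08
```

View pics/w3.png

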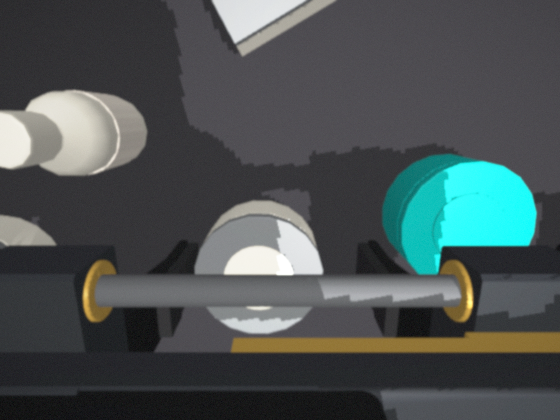

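```bash
python3 -m crank '[[80,-1.5,-8.7,-1,0,0,0],[80,-1.5,-8.7,-1,0,0,0],[80,-1.5,-8.7,-1,0,0,0]]'; python3 -m crank '[[56,0,0,0,0,0,0],[56,0,0,0,0,0,0],[56,0,0,0,0,0,0],[56,0,0,0,0,0,0]]' 12
```

```text
time_s: 3.65
tool_pos: [0.5924, -0.1797, 0.0855]
tool_rot: [179.9, -0.1, 76.3]
force: [-1.3, 0.2, 0.8]
grip_width: 0.08
time_s: 4.05
tool_pos: [0.5924, -0.1795, 0.0856]
tool_rot: [179.9, -0.1, 76.4]
force: [0.0, 0.9, -0.1]
grip_width: 0.0596
```

```bash
python3 -c "
from h import *
c=snap('wrist','w4');print(get_obs())"
```

```text
{'time_s': 4.1, 'qpos': array([ -8.00274669,  26.66174776,  27.83323469, 100.69927961,
       -14.77680313,  56.16862254, 101.94596767]), 'joint_velocities': array([ 0.0213815 ,  0.05488486,  0.0860817 ,  0.00986906,  0.16390446,
       -0.10849524,  0.02116786]), 'effort': array([ 2.06632451e-01, -4.64151835e+01,  7.09433734e+00, -2.53294462e+01,
        1.57301067e-01, -7.37554394e-02,  6.83658451e-03]), 'tool_pos': array([ 0.59243875, -0.17946899,  0.08560187]), 'tool_rot': array([ 1.79906835e+02, -1.32738258e-01,  7.63524927e+01]), 'force': array([ 0.37690593,  0.8855539 , -0.27849569]), 'wrist_torque': array([ 0.10019024,  0.00826417, -0.00983575]), 'grip_width': 0.059759994264224015}
```

View pics/w4.png

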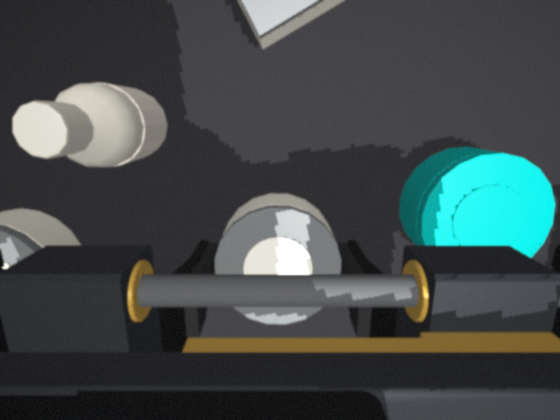

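```bash
python3 -c "
from h import *
c=read_camera('wrist');o=get_obs()['tool_pos']
print(w2pix(c,[[o[0],o[1],.03]]), pix2w(c,[(278,265)],.03))
c=snap('top','t4',(300,470,150,310),4);print(w2pix(c,[[o[0],o[1],.03]]))
"
```

```text
[[276.32404255 272.14517251]] [[ 0.5891151  -0.17782877]]
[[369.68314454 219.74779363]]
```

View pics/t4.png

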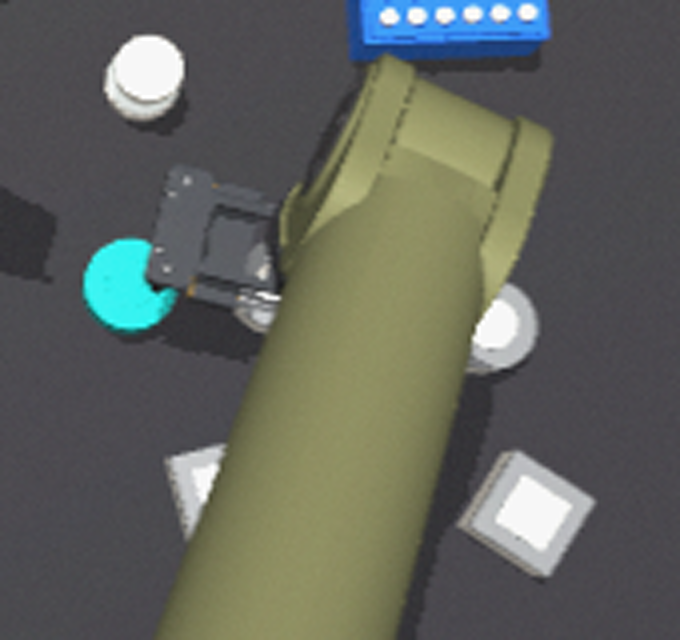

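```bash
python3 -m crank '[[56,0,0,50,0,0,0],[56,0,0,100,0,0,0],[56,-20,50,150,0,0,0],[56,-40,280,180,0,0,0],[56,-40,280,180,0,0,0],[56,-40,280,180,0,0,0],[56,-40,350,180,0,0,0],[56,-40,350,180,0,0,0]]'  25; python3 -c "
from h import *
c=snap('scene','s5')
c=snap('top','t5')"
```

```text
time_s: 5.0
tool_pos: [0.5563, 0.1021, 0.2583]
tool_rot: [179.9, -0.2, 76.3]
force: [0.8, -0.4, -0.6]
grip_width: 0.0591
```

View pics/s5.png

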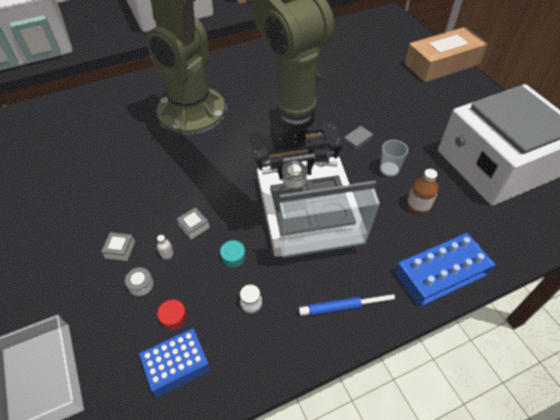

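View pics/t5.png

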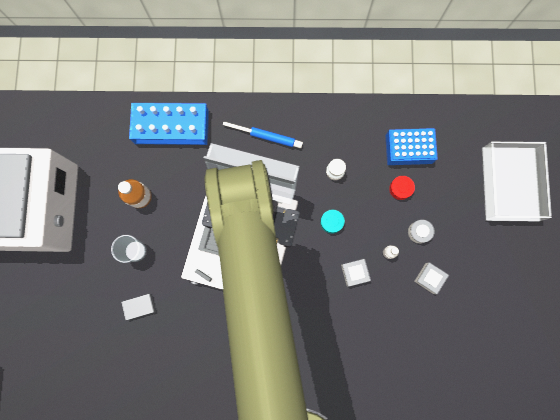

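```bash
python3 -m crank '[[56,56,86,-40,0,0,-0.5],[56,56,86,-80,0,0,-0.5],[56,56,86,-98,0,0,-0.5],[56,56,86,-98,0,0,-0.5],[56,56,86,-98,0,0,-0.5],[56,56,86,-98,0,0,-0.5]]' ; python3 -c "
from h import *
c=snap('wrist','w6')
o=get_obs();print(o['tool_pos'],o['tool_rot'])
c=snap('top','t6')"
```

```text
time_s: 5.7
tool_pos: [0.6125, 0.1947, 0.1616]
tool_rot: [179.9, -0.4, 76.5]
force: [0.1, -0.1, -0.5]
grip_width: 0.0592
[0.61281255 0.19463561 0.16235654] [179.80181744  -0.47732772  76.4679868 ]
```

View pics/w6.png

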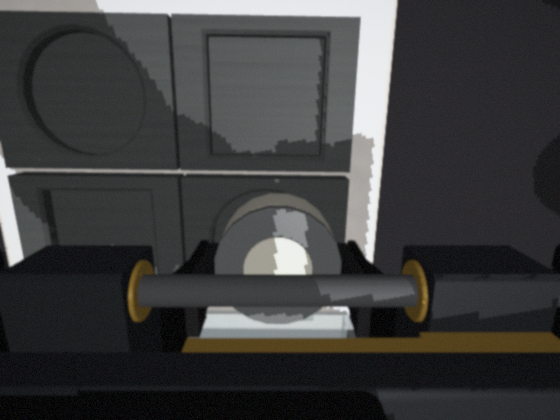

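```bash
python3 -c "
import cv2
im=cv2.imread('pics/w6.png')
cv2.imwrite('pics/w6c.png',cv2.resize(im[130:300,150:390],None,fx=3.3,fy=3.3,interpolation=cv2.INTER_CUBIC))"
```

```text
(no output)
```

View pics/w6c.png

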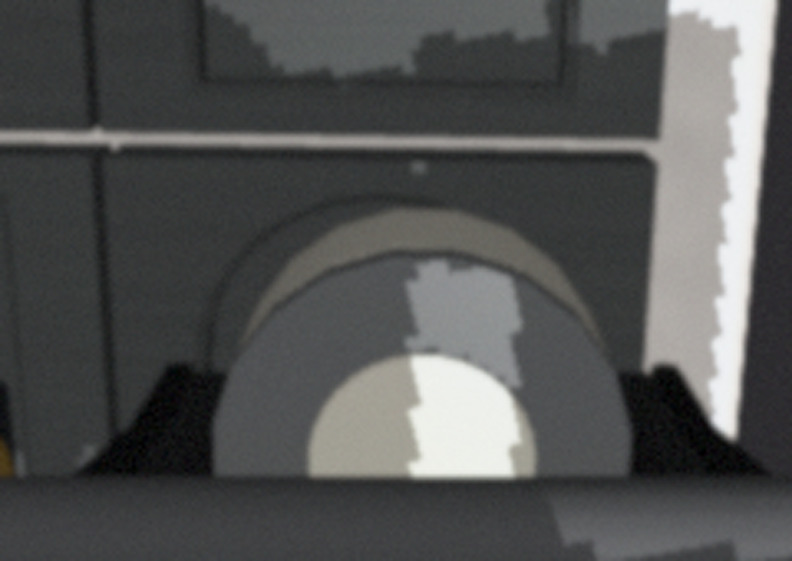

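```bash
cat > m.py <<'E'
from h import *
import pickle
E
python3 -c "
from h import *
c=read_camera('wrist');o=get_obs()['tool_pos']
u=lambda p: up([p],3.3,150,130)
P=pix2w(c,np.vstack([u((102,154)),u((656,158)),u((110,370)),u((646,370))]),.064)
print(P.round(4), np.linalg.norm(P[0]-P[1]))
a=np.radians(-14.2);ex=np.array([np.cos(a),np.sin(a)]);ey=np.array([-ex[1],ex[0]])
ctr=(P[0]+P[1])/2+ex*.039
t=pix2w(c,u((422,436)),o[2]-.0856+.030)[0]
tf_=pix2w(c,u((420,250)),o[2]-.0856+.030)[0]+.03*ex
for q in (t,tf_): print('pocket',ctr,'tub',q,'move along ex,ey mm',(ctr-q)@ex*1000,(ctr-q)@ey*1000)
print('TCP',o,'cmd per estimate', (np.array([.6125,.1877])-o[:2])*1000)
"
```

```text
[[0.5639 0.1522]
 [0.5866 0.2434]
 [0.6015 0.1417]
 [0.6242 0.2348]] 0.09400911961483266
pocket [0.61307682 0.18826058] tub [0.60806687 0.1969212 ] move along ex,ey mm 6.981380098152639 -7.1670175966579315
pocket [0.61307682 0.18826058] tub [0.61069321 0.1956341 ] move along ex,ey mm 4.1195507766884285 -6.563507499132029
TCP [0.61267753 0.19507107 0.16258997] cmd per estimate [-0.17752661 -7.37106636]
```

```bash
python3 -m crank '[[56,1.2,-7.5,0,0,0,-0.5],[56,1.2,-7.5,-9,0,0,-0.5],[56,1.2,-7.5,-9,0,0,-0.5],[56,1.2,-7.5,-9,0,0,-0.5]]' ; python3 -c "
from h import *
c=snap('wrist','w7',(150,390,130,300),3.3)
o=get_obs();print(o['tool_pos'],o['tool_rot'])"
```

```text
time_s: 6.25
tool_pos: [0.6135, 0.1874, 0.1531]
tool_rot: [179.9, -0.5, 76.0]
force: [0.9, 0.4, -0.2]
grip_width: 0.0592
[0.61365406 0.187674   0.15330326] [179.83067169  -0.51505669  75.99204757]
```

View pics/w7.png

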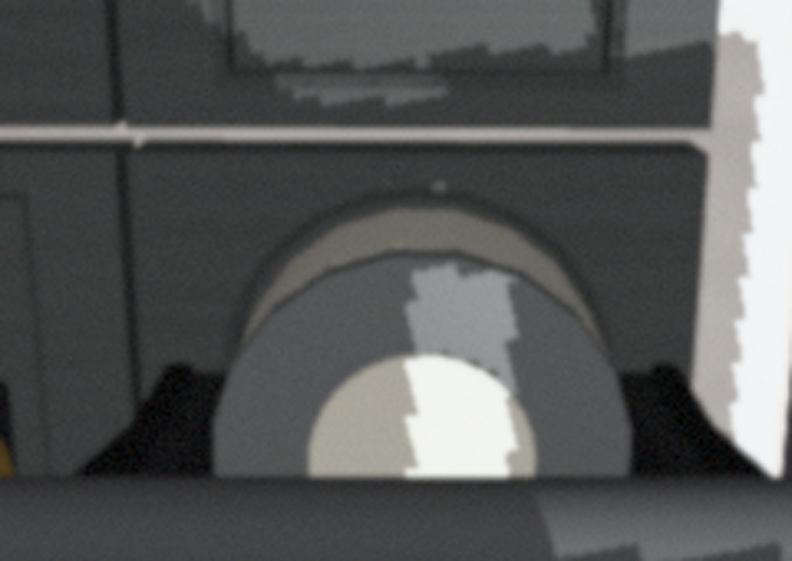

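```bash
python3 -m crank '[[56,0,0,-5,0,0,0],[56,0,0,-10,0,0,0],[56,0,0,-12.5,0,0,0],[56,0,0,-12.5,0,0,0],[56,0,0,-12.5,0,0,0]]' ; python3 -c "
from h import *
c=snap('wrist','w8',(150,390,130,300),3.3)
o=get_obs();print(o['tool_pos'],o['tool_rot'],o['force'])"
```

```text
time_s: 6.8
tool_pos: [0.6135, 0.1877, 0.1408]
tool_rot: [179.8, -0.5, 76.0]
force: [-0.3, -0.1, 1.3]
grip_width: 0.0594
[0.61349366 0.18768811 0.1407527 ] [179.8522404   -0.50586587  75.99460944] [-0.96301876 -0.46492055  1.56083112]
```

View pics/w8.png

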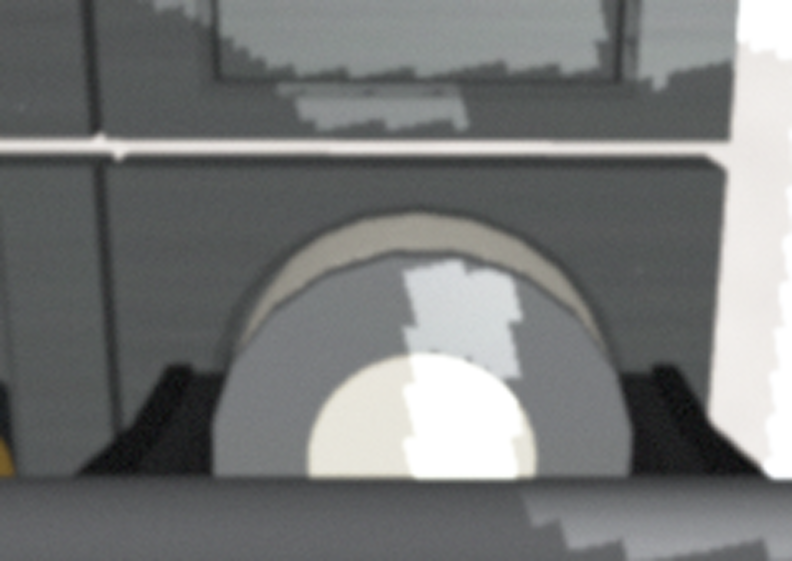

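```bash
python3 -m crank '[[76,0,0,0,0,0,0],[76,0,0,0,0,0,0],[76,0,0,20,0,0,0],[76,0,0,60,0,0,0],[76,-20,-20,110,0,0,0],[76,-60,-70,120,0,0,0],[76,-60,-120,120,0,0,0],[76,-60,-170,120,0,0,0]]' ; python3 -m crank '[[80,20,-270,0,0,0,0],[80,20,-270,0,0,0,0],[80,20,-270,0,0,0,0],[80,20,-270,0,0,0,0],[80,20,-270,0,0,0,0],[80,20,-270,0,0,0,0],[80,20,-270,0,0,0,0]]'; python3 -c "
from h import *
c=snap('wrist','w9')
c=snap('top','t9')"
```

```text
time_s: 7.65
tool_pos: [0.5535, 0.033, 0.2619]
tool_rot: [179.7, -0.6, 76.1]
force: [1.0, -0.3, -0.7]
grip_width: 0.0761
time_s: 8.35
tool_pos: [0.5722, -0.2423, 0.2619]
tool_rot: [179.7, -0.5, 75.7]
force: [0.4, -0.2, 0.2]
grip_width: 0.08
```

View pics/w9.png

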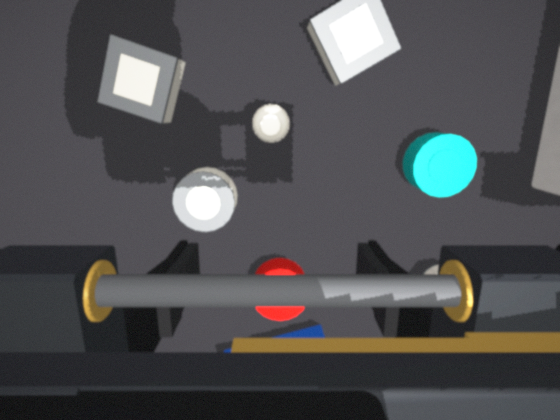

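View pics/t9.png

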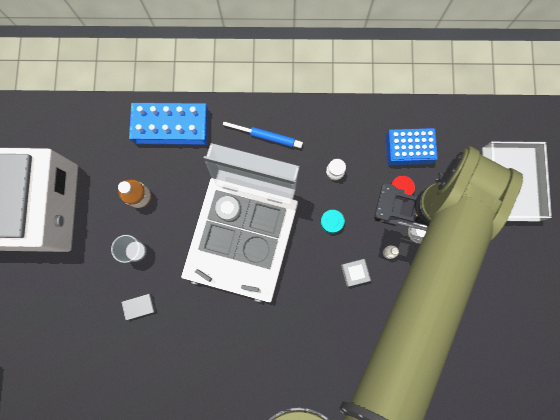

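```bash
python3 -c "
from h import *
c=read_camera('wrist');o=get_obs()
print(pix2w(c,[(203.5,202),(136,79),(357,33)],.03).round(4),pix2w(c,[(271,124)],.075),pix2w(c,[(279,290)],.03),o['tool_pos'],o['tool_rot'])"
```

```text
[[ 0.5684 -0.306 ]
 [ 0.4471 -0.3305]
 [ 0.4571 -0.1347]] [[ 0.51156608 -0.22408357]] [[ 0.6781662  -0.25776554]] [ 0.57383582 -0.23548987  0.26152633] [179.76539545  -0.69491077  76.23324299]
```

```bash
python3 -m crank '[[80,-7,-77,-60,0,0,0],[80,-7,-77,-100,0,0,0],[80,-7,-77,-140,0,0,0],[80,-7,-77,-140,0,0,0],[80,-7,-77,-140,0,0,0]]'; python3 -c "
from h import *
c=snap('wrist','w10')
o=get_obs();print(o['tool_pos'],o['tool_rot'])"
```

```text
time_s: 9.0
tool_pos: [0.566, -0.3099, 0.1189]
tool_rot: [-179.9, -0.8, 76.3]
force: [-0.3, -0.2, 0.1]
grip_width: 0.0799
[ 0.56761551 -0.31050824  0.12157707] [179.82172971  -0.76238211  76.36439748]
```

View pics/w10.png

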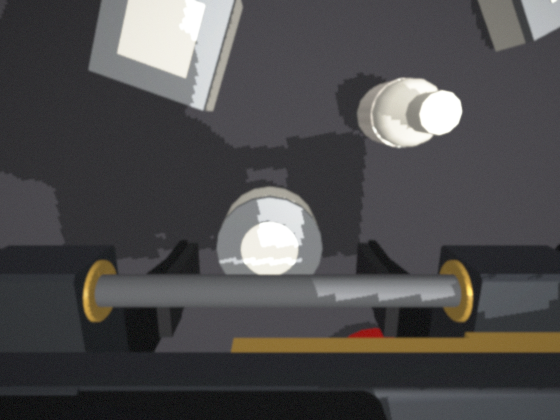

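```bash
python3 -m crank '[[80,-1,-4,-15,-0.7,0.2,0],[80,-1,-4,-36,-0.7,0.2,0],[80,-1,-4,-36,-0.7,0.2,0],[80,-1,-4,-36,-0.7,0.2,0]]'; python3 -m crank '[[56,0,0,0,0,0,0],[56,0,0,0,0,0,0],[56,0,0,0,0,0,0],[56,0,0,0,0,0,0]]'; python3 -c "
from h import *
c=snap('wrist','w11')
o=get_obs();print(o['tool_pos'],o['tool_rot'])"
```

```text
time_s: 9.45
tool_pos: [0.5676, -0.314, 0.0867]
tool_rot: [179.8, -0.0, 76.4]
force: [0.4, 0.5, 0.5]
grip_width: 0.0799
time_s: 9.85
tool_pos: [0.5679, -0.3141, 0.0874]
tool_rot: [179.7, -0.0, 76.4]
force: [0.2, 0.1, 2.4]
grip_width: 0.0593
[ 0.56787922 -0.31418766  0.08739462] [ 1.79710329e+02 -3.18089994e-02  7.64320043e+01]
```

View pics/w11.png

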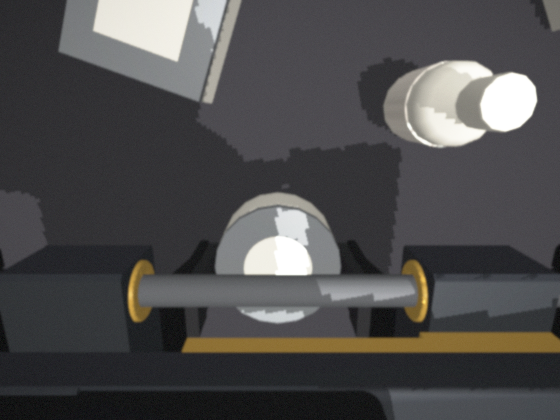

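```bash
python3 -m crank '[[56,0,0,50,0,0,0],[56,0,0,100,0,0,0],[56,-5,40,130,0,0,0],[56,-10,90,130,0,0,0],[56,-20,140,130,0,0,0],[56,-30,190,130,0,0,0],[56,-40,240,130,0,0,0],[56,-45,290,130,0,0,0]]'; python3 -m crank '[[56,-10,138,0,0,0,0],[56,-10,138,0,0,0,0],[56,-10,138,0,0,0,0],[56,-10,138,0,0,0,0],[56,-10,138,0,0,0,0]]'; python3 -c "
from h import *
o=get_obs();print(o['tool_pos'],o['tool_rot'],o['grip_width'])"
```

```text
time_s: 10.7
tool_pos: [0.5221, -0.0265, 0.2174]
tool_rot: [179.7, -0.1, 76.4]
force: [1.6, 0.0, -0.8]
grip_width: 0.0592
time_s: 11.2
tool_pos: [0.5117, 0.1122, 0.2171]
tool_rot: [179.7, -0.0, 76.5]
force: [0.1, -0.7, 0.1]
grip_width: 0.06
[0.51169035 0.11219625 0.21714155] [ 1.79736186e+02 -1.20556083e-02  7.65419166e+01] 0.059988622340659686
```

```bash
python3 -m crank '[[56,0.7,2,-30,0,0,-0.6],[56,0.7,2,-62,0,0,-0.6],[56,0.7,2,-62,0,0,-0.6],[56,0.7,2,-62,0,0,-0.6]]'; python3 -c "
from h import *
c=snap('wrist','w12',(150,390,130,300),3.3)
o=get_obs();print(o['tool_pos'],o['tool_rot'],o['grip_width'])"
```

```text
time_s: 11.6
tool_pos: [0.5124, 0.1125, 0.1554]
tool_rot: [179.8, 0.1, 75.8]
force: [0.3, -0.6, -0.3]
grip_width: 0.0592
[0.51294107 0.11285577 0.15613862] [1.79706013e+02 8.38398358e-03 7.58206494e+01] 0.059544891372282374
```

View pics/w12.png

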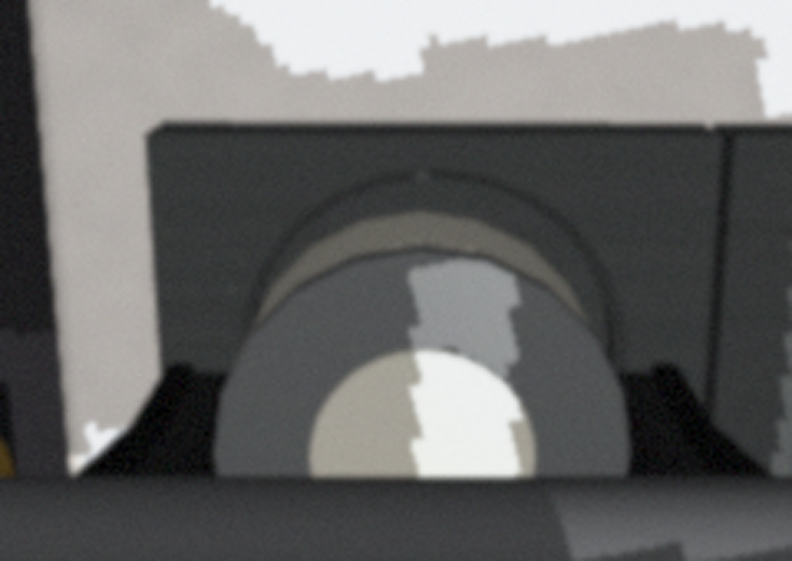

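```bash
python3 -m crank '[[56,-2.6,2,0,0,0,0],[56,-2.6,2,-3,0,0,0],[56,-2.6,2,-3,0,0,0]]'; python3 -c "
from h import *
c=snap('wrist','w13',(150,390,130,300),3.3)
o=get_obs();print(o['tool_pos'],o['tool_rot'],o['grip_width'],o['force'])"
```

```text
time_s: 11.95
tool_pos: [0.5104, 0.1149, 0.1536]
tool_rot: [179.7, -0.0, 75.8]
force: [-0.2, -0.4, -0.8]
grip_width: 0.0595
[0.51034957 0.11488054 0.15350665] [ 1.79691563e+02 -1.26293830e-02  7.58222832e+01] 0.059218615360434074 [-0.59244095  0.95538794 -0.57393318]
```

View pics/w13.png

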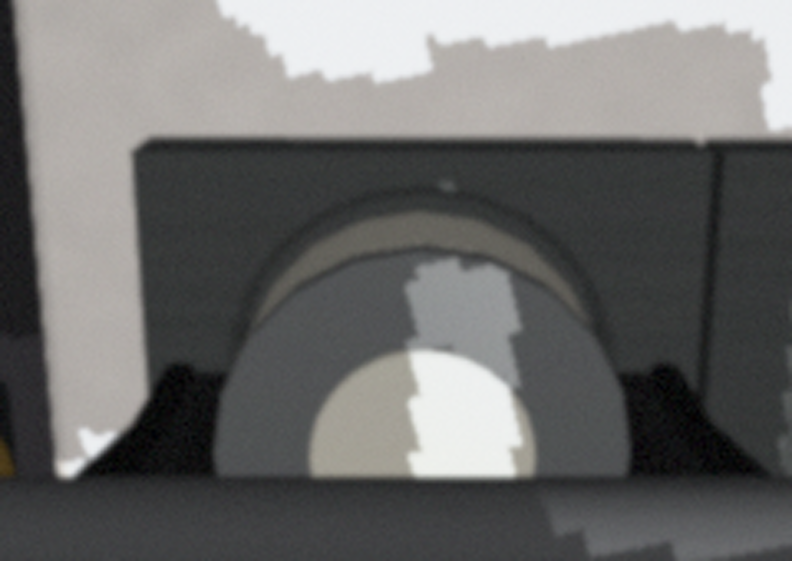

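Nearly the same view as w7: the rim's front edge is at crop row 188, the tub bottom at row 212, and it is centred laterally. I'll nudge it about 0.7 mm toward the robot and descend.

```bash
python3 -m crank '[[56,-0.7,0,-4,0,0,0],[56,-0.7,0,-8,0,0,0],[56,-0.7,0,-11,0,0,0],[56,-0.7,0,-11,0,0,0],[56,-0.7,0,-11,0,0,0]]'; python3 -c "
from h import *
c=snap('wrist','w14',(150,390,130,300),3.3)
o=get_obs();print(o['tool_pos'],o['tool_rot'],o['grip_width'],o['force'])"
```

```text
time_s: 12.5
tool_pos: [0.5098, 0.1148, 0.1426]
tool_rot: [179.7, -0.0, 75.8]
force: [-0.8, -0.9, 0.9]
grip_width: 0.0594
[0.50974109 0.11478217 0.14260493] [ 1.79683685e+02 -7.53475904e-03  7.58210996e+01] 0.059304113538822256 [ 0.17144402 -1.26830533  1.68180865]
```

View pics/w14.png

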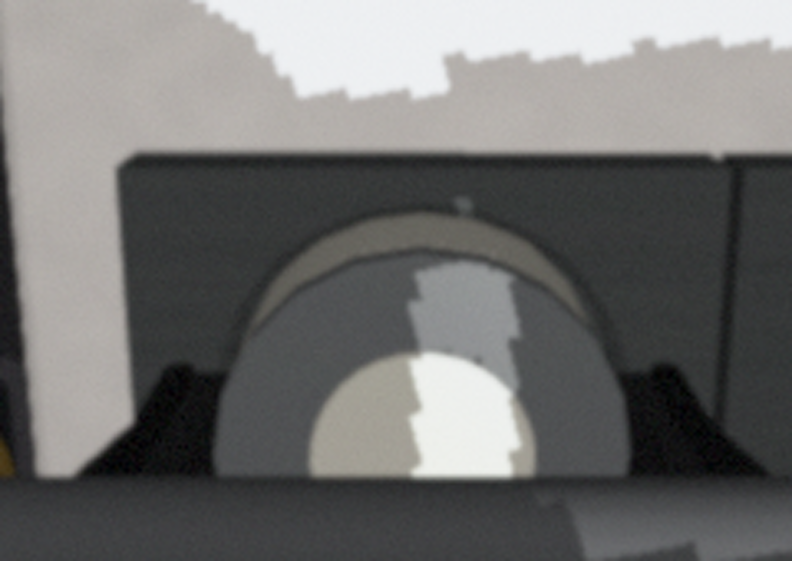

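```bash
python3 -m crank '[[76,0,0,0,0,0,0],[76,0,0,0,0,0,0],[76,0,0,30,0,0,0],[76,0,0,80,0,0,0],[76,0,-50,120,0,0,8],[76,0,-100,120,0,0,16],[76,0,-150,120,0,0,24],[76,0,-200,120,0,0,29]]'; python3 -m crank '[[80,15,-75,0,0,0,0],[80,15,-75,0,0,0,0],[80,15,-75,0,0,0,0],[80,15,-75,0,0,0,0],[80,15,-75,0,0,0,0]]'; python3 -c "
from h import *
import pickle
c=snap('wrist','w15');pickle.dump(c,open('w15.pkl','wb'))
c=snap('top','t15');o=get_obs();print(o['tool_pos'],o['tool_rot'],o['qpos'])"
```

```text
time_s: 13.35
tool_pos: [0.5099, -0.0667, 0.2632]
tool_rot: [179.6, -0.0, 105.2]
force: [0.4, 0.0, 0.7]
grip_width: 0.0762
time_s: 13.85
tool_pos: [0.5249, -0.1399, 0.2628]
tool_rot: [179.6, -0.1, 105.3]
force: [0.8, 0.6, 0.5]
grip_width: 0.0799
[ 0.52498773 -0.13987964  0.2629796 ] [ 1.79578397e+02 -8.06120467e-02  1.05376390e+02] [-19.7254562    6.42008847  34.54616761 102.09865853  -4.11056822
  72.32350392 121.25729685]
```

View pics/w15.png

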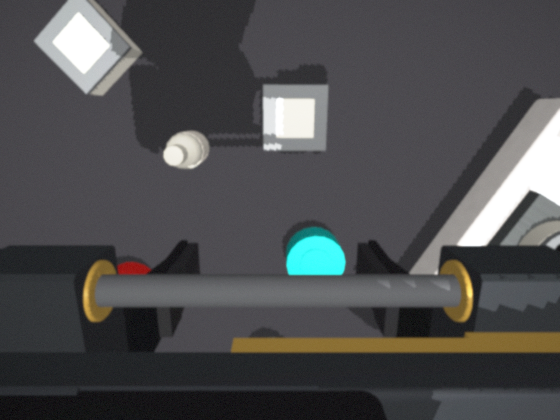

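View pics/t15.png

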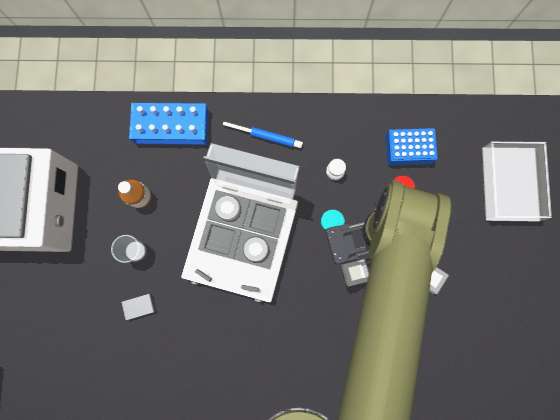

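```bash
python3 -c "
from h import *
import pickle
c=pickle.load(open('w15.pkl','rb'))
im=c['img'][:,:,::-1];cv2.imwrite('pics/w15c.png',cv2.resize(im[70:165,250:345],None,fx=6,fy=6,interpolation=cv2.INTER_CUBIC))"
```

```text
(no output)
```

View pics/w15c.png

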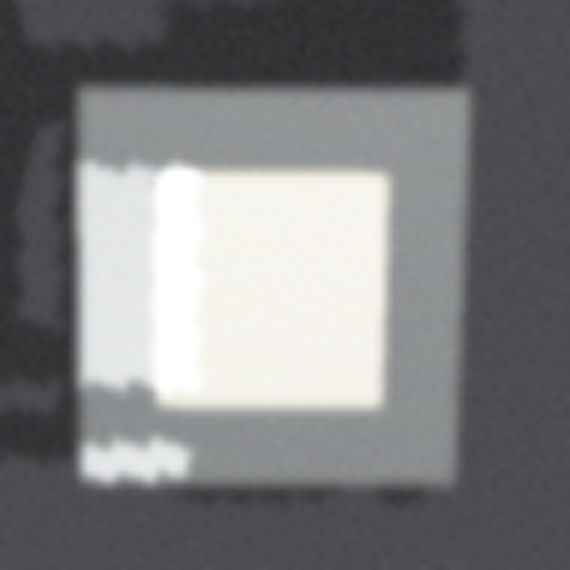

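```bash
python3 -c "
from h import *
import pickle
c=pickle.load(open('w15.pkl','rb'))
P=pix2w(c,up([(76,87),(470,88),(456,486),(80,486)],6,250,70),.03)
print(P.round(4),P.mean(0)); 
for i in range(4):
  d=P[(i+1)%4]-P[i];print(np.linalg.norm(d),np.degrees(np.arctan2(d[1],d[0]))%90)
"
```

```text
[[ 0.4364 -0.1775]
 [ 0.421  -0.1212]
 [ 0.4775 -0.1055]
 [ 0.493  -0.162 ]] [ 0.45696381 -0.14156637]
0.05838323333002775 15.242083196038905
0.058537619172833746 15.498633327155673
0.05858929849868277 15.357457026825799
0.05865503769318779 15.296945074167411
```

```bash
python3 -m crank '[[80,-40,-3,-30,0,0,0],[80,-66,-3,-70,0,0,0],[80,-66,-3,-110,0,0,0],[80,-66,-3,-140,0,0,0],[80,-66,-3,-140,0,0,0],[80,-66,-3,-140,0,0,0]]'; python3 -c "
from h import *
c=snap('wrist','w16')
o=get_obs();print(o['tool_pos'],o['tool_rot'],o['qpos'])"
```

```text
time_s: 14.55
tool_pos: [0.4593, -0.1423, 0.1235]
tool_rot: [179.6, -0.1, 105.4]
force: [-0.3, 1.1, 0.7]
grip_width: 0.08
[ 0.46017809 -0.14262421  0.12440661] [ 1.79474562e+02 -3.18585344e-02  1.05438418e+02] [-18.7909131    7.24898267  35.09013281 118.70602417  -5.44640351
  55.04132626 124.61603139]
```

View pics/w16.png

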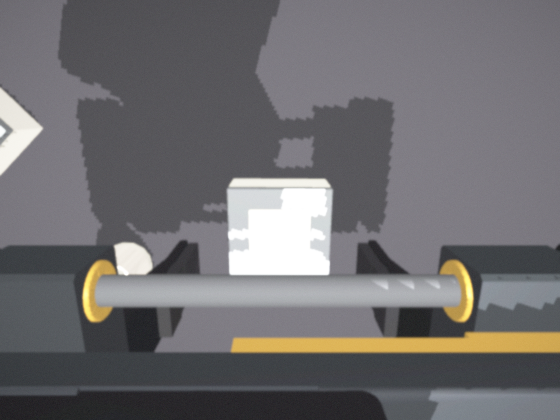

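```bash
python3 -m crank '[[80,0.5,0,-20,0,0,0],[80,0.5,0,-37,0,0,0],[80,0.5,0,-37,0,0,0],[80,0.5,0,-37,0,0,0]]'; python3 -m crank '[[54,0,0,0,0,0,0],[54,0,0,0,0,0,0],[54,0,0,0,0,0,0],[54,0,0,0,0,0,0]]'; python3 -c "
from h import *
c=snap('wrist','w17',(150,390,130,300),3.3)
o=get_obs();print(o['tool_pos'],o['tool_rot'])"
```

```text
time_s: 15.0
tool_pos: [0.4618, -0.1427, 0.0889]
tool_rot: [179.4, 0.0, 105.5]
force: [-0.5, -0.8, 0.7]
grip_width: 0.0805
time_s: 15.4
tool_pos: [0.462, -0.1426, 0.0893]
tool_rot: [179.3, -0.0, 105.5]
force: [0.0, 1.3, 3.7]
grip_width: 0.0577
[ 0.46202    -0.14255789  0.08931571] [ 1.79330609e+02 -5.68916557e-03  1.05458671e+02]
```

View pics/w17.png

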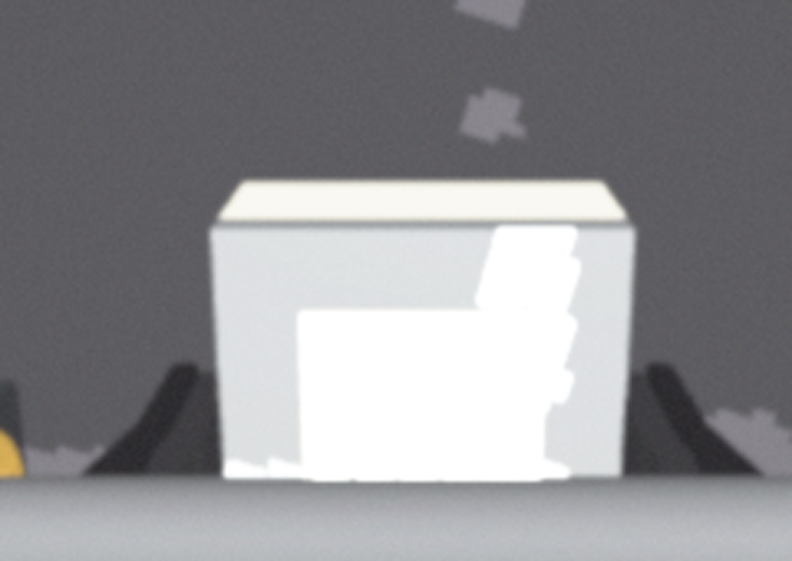

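```bash
python3 -m crank '[[54,0,0,50,0,0,0],[54,0,0,100,0,0,0],[54,10,40,130,0,0,-5],[54,20,80,130,0,0,-13],[54,40,120,130,0,0,-21],[54,60,160,130,0,0,-29.7],[54,80,200,130,0,0,-29.7],[54,80,200,130,0,0,-29.7]]'; python3 -m crank '[[54,50,37,0,0,0,0],[54,50,37,-20,0,0,0],[54,50,37,-55,0,0,0],[54,50,37,-55,0,0,0],[54,50,37,-55,0,0,0],[54,50,37,-55,0,0,0]]'; python3 -c "
from h import *
c=snap('wrist','w18')
o=get_obs();print(o['tool_pos'],o['tool_rot'],o['grip_width'],o['qpos'])"
```

```text
time_s: 16.25
tool_pos: [0.5433, 0.0651, 0.2187]
tool_rot: [179.3, -0.1, 76.3]
force: [0.3, 0.3, -0.7]
grip_width: 0.0579
time_s: 16.85
tool_pos: [0.594, 0.1013, 0.1655]
tool_rot: [179.2, -0.2, 76.3]
force: [-0.1, 0.1, 0.0]
grip_width: 0.0577
[0.59418968 0.10153465 0.16579073] [179.18033839  -0.21939394  76.27085908] 0.057873718326823406 [-32.56203567  18.25272823  24.11403787 100.16446737  -8.15750608
  62.4756308   70.41981399]
```

View pics/w18.png

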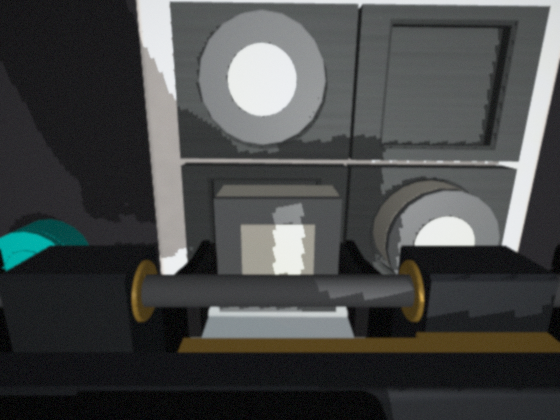

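```bash
python3 -m crank '[[54,-1.5,-7.4,0,0,0.8,-0.4],[54,-1.5,-7.4,-6,0,0.8,-0.4],[54,-1.5,-7.4,-6,0,0.8,-0.4],[54,-1.5,-7.4,-6,0,0.8,-0.4]]'; python3 -c "
from h import *
c=snap('wrist','w19',(150,390,130,300),3.3)
o=get_obs();print(o['tool_pos'],o['tool_rot'],o['grip_width'])"
```

```text
time_s: 17.3
tool_pos: [0.5925, 0.0941, 0.1597]
tool_rot: [180.0, -0.0, 75.9]
force: [0.5, 0.2, -0.4]
grip_width: 0.0576
[0.59257908 0.09424412 0.15971973] [ 1.79971394e+02 -2.95102127e-02  7.58754953e+01] 0.05783182841414739
```

View pics/w19.png

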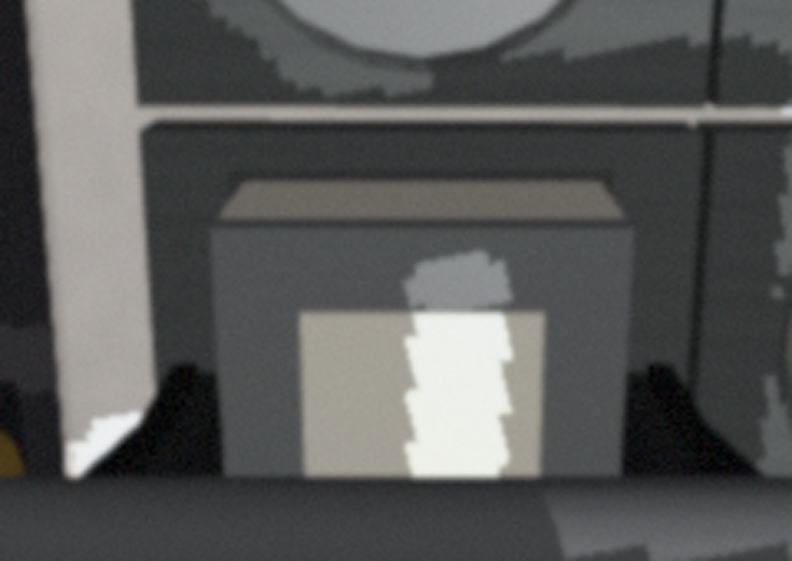

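```bash
python3 -m crank '[[54,0.8,-0.2,-4.5,0,0,0],[54,0.8,-0.2,-4.5,0,0,0],[54,0.8,-0.2,-4.5,0,0,0]]'; python3 -c "
from h import *
c=snap('wrist','w20',(150,390,130,300),3.3)
o=get_obs();print(o['tool_pos'],o['tool_rot'],o['grip_width'],o['force'])"
```

```text
time_s: 17.65
tool_pos: [0.5932, 0.0941, 0.1549]
tool_rot: [-180.0, -0.0, 75.9]
force: [-0.1, 0.1, -1.6]
grip_width: 0.0578
[0.5933126  0.09411254 0.15503396] [ 1.79986064e+02 -1.76075702e-02  7.58839314e+01] 0.057678889738634345 [ 1.1149927  -0.01263563 -0.82028048]
```

View pics/w20.png

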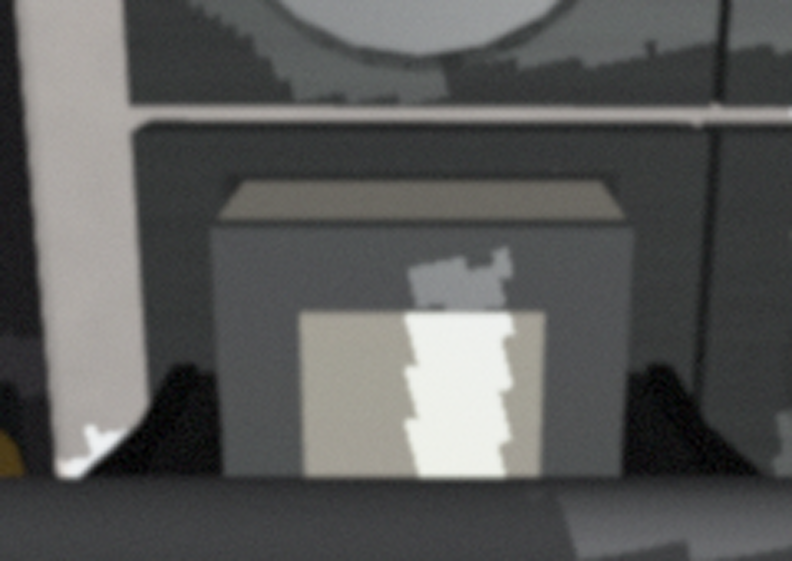

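```bash
python3 -m crank '[[54,0.9,-0.2,0,0,0,0],[54,0.9,-0.2,-4,0,0,0],[54,0.9,-0.2,-7,0,0,0],[54,0.9,-0.2,-10.5,0,0,0],[54,0.9,-0.2,-10.5,0,0,0],[54,0.9,-0.2,-10.5,0,0,0]]'; python3 -c "
from h import *
c=snap('wrist','w21',(150,390,130,300),3.3)
o=get_obs();print(o['tool_pos'],o['tool_rot'],o['grip_width'],o['force'])"
```

```text
time_s: 18.3
tool_pos: [0.5942, 0.0939, 0.1444]
tool_rot: [180.0, -0.0, 75.9]
force: [0.3, 0.3, -0.1]
grip_width: 0.0578
[0.59421762 0.09389357 0.14441844] [ 1.79985712e+02 -1.64333209e-02  7.58816970e+01] 0.05763724845990945 [ 0.76709584 -0.35529319  0.43097144]
```

View pics/w21.png

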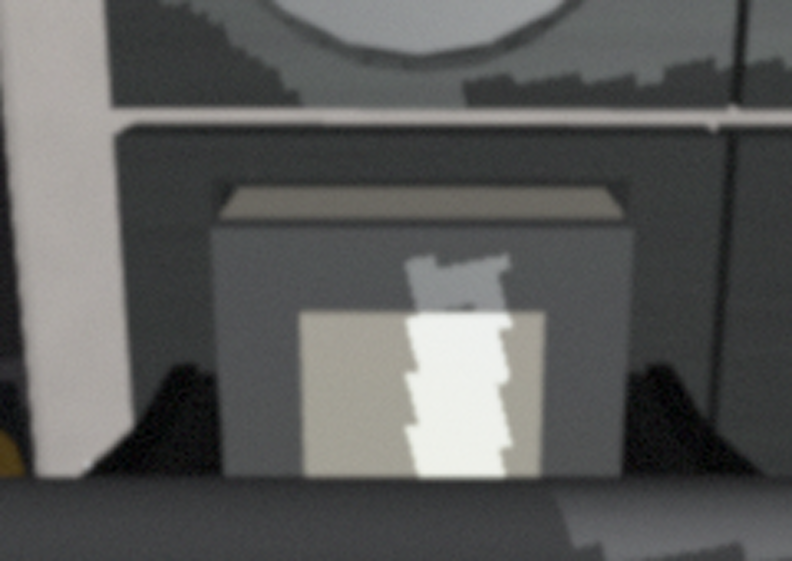

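```bash
python3 -m crank '[[76,0,0,0,0,0,0],[76,0,0,0,0,0,0],[76,0,0,30,0,0,0],[76,0,0,80,0,0,0],[76,-10,-50,115,0,0,0],[76,-20,-100,115,0,0,-6],[76,-30,-150,115,0,0,-12],[76,-40,-200,115,0,0,-19]]'; python3 -m crank '[[80,-60,-255,0,0,0,0],[80,-60,-255,0,0,0,0],[80,-60,-255,0,0,0,0],[80,-60,-255,0,0,0,0],[80,-60,-255,0,0,0,0],[80,-60,-255,0,0,0,0],[80,-60,-255,0,0,0,0],[80,-60,-255,0,0,0,0]]'; python3 -c "
from h import *
import pickle
c=snap('wrist','w22');pickle.dump(c,open('w22.pkl','wb'))
c=snap('top','t22');o=get_obs();print(o['tool_pos'],o['tool_rot'],o['qpos'])"
```

```text
time_s: 19.15
tool_pos: [0.5564, -0.095, 0.2603]
tool_rot: [179.9, -0.1, 56.7]
force: [1.2, 0.6, -0.2]
grip_width: 0.0759
time_s: 19.95
tool_pos: [0.497, -0.3488, 0.26]
tool_rot: [179.9, -0.2, 56.7]
force: [1.0, 1.1, -0.2]
grip_width: 0.0801
[ 0.49776126 -0.3476038   0.26000674] [ 1.79943485e+02 -1.75831611e-01  5.68514775e+01] [ -2.49232221  16.93986744  42.47459     93.50787393 -11.99111439
  74.1263291   98.8875471 ]
```

View pics/w22.png

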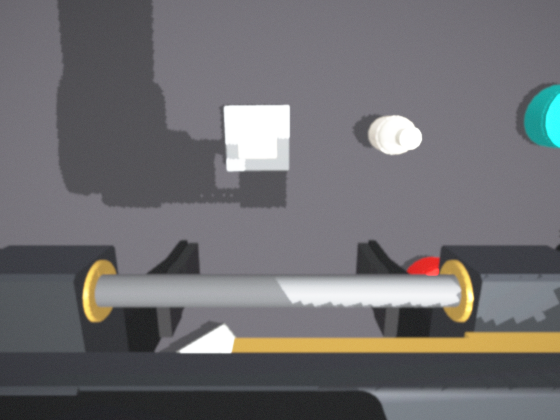

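View pics/t22.png

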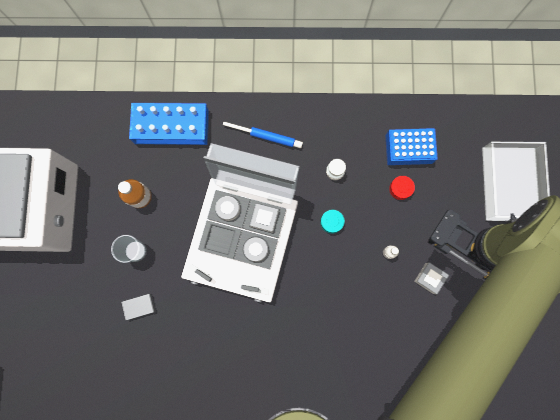

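```bash
python3 -c "
from h import *
import pickle
c=pickle.load(open('w22.pkl','rb'))
im=c['img'][:,:,::-1];cv2.imwrite('pics/w22c.png',cv2.resize(im[90:185,210:305],None,fx=6,fy=6,interpolation=cv2.INTER_CUBIC))"
```

```text
(no output)
```

View pics/w22c.png

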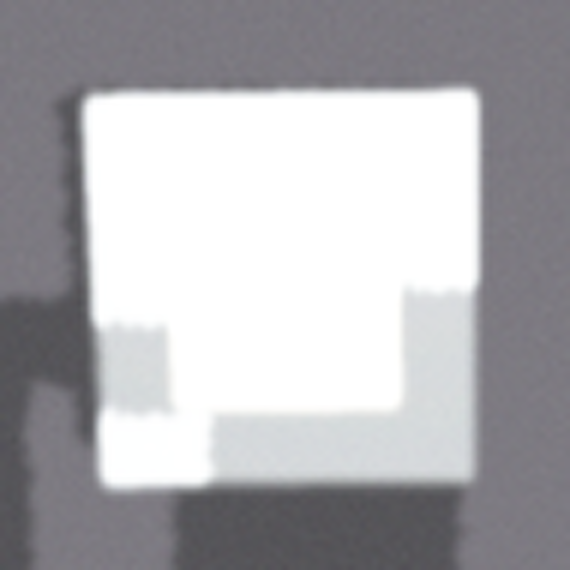

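```bash
python3 -c "
from h import *
import pickle
c=pickle.load(open('w22.pkl','rb'))
P=pix2w(c,up([(83,92),(479,89),(475,485),(100,488)],6,210,90),.03)
print(P.round(4),P.mean(0)); 
for i in range(4):
  d=P[(i+1)%4]-P[i];print(np.linalg.norm(d),np.degrees(np.arctan2(d[1],d[0]))%90)
o=get_obs();print(o['tool_pos'],o['tool_rot'])
"
```

```text
[[ 0.4048 -0.3449]
 [ 0.4369 -0.2952]
 [ 0.4866 -0.3279]
 [ 0.4547 -0.3774]] [ 0.44574623 -0.33634347]
0.05912284554159077 57.14444082651397
0.05953890156989382 56.64458061432893
0.05883546678782269 57.15960050467979
0.059552654905551894 56.9211917304209
[ 0.49776126 -0.3476038   0.26000674] [ 1.79943485e+02 -1.75831611e-01  5.68514775e+01]
```

```bash
python3 -m crank '[[80,-40,8,-30,0,0,0],[80,-50.5,10,-70,0,0,0],[80,-50.5,10,-110,0,0,0],[80,-50.5,10,-138,0,0,0],[80,-50.5,10,-138,0,0,0],[80,-50.5,10,-138,0,0,0]]'; python3 -c "
from h import *
c=snap('wrist','w23')
o=get_obs();print(o['tool_pos'],o['tool_rot'],o['qpos'])"
```

```text
time_s: 20.65
tool_pos: [0.4482, -0.3365, 0.1225]
tool_rot: [180.0, -0.2, 57.0]
force: [-0.4, -1.0, 0.8]
grip_width: 0.0799
[ 0.44868749 -0.33731953  0.12346791] [179.82734038  -0.19212834  56.95852533] [ -1.01298291  19.26722297  41.25390374 108.02987616 -15.11391544
  58.00234584 103.67896136]
```

View pics/w23.png

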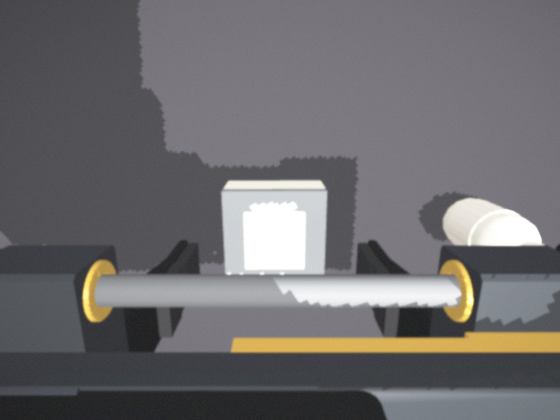

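```bash
python3 -m crank '[[80,-1,-1.6,-20,0,0,0],[80,-1,-1.6,-39,0,0,0],[80,-1,-1.6,-39,0,0,0],[80,-1,-1.6,-39,0,0,0]]'; python3 -m crank '[[54,0,0,0,0,0,0],[54,0,0,0,0,0,0],[54,0,0,0,0,0,0],[54,0,0,0,0,0,0]]'; python3 -c "
from h import *
c=snap('wrist','w24',(150,390,130,300),3.3)
o=get_obs();print(o['tool_pos'],o['tool_rot'])"
```

```text
time_s: 21.1
tool_pos: [0.4487, -0.3393, 0.0861]
tool_rot: [179.7, -0.2, 57.0]
force: [-0.4, -0.8, -0.5]
grip_width: 0.0799
time_s: 21.5
tool_pos: [0.4489, -0.3394, 0.0866]
tool_rot: [179.7, -0.2, 57.0]
force: [0.0, 1.1, 4.7]
grip_width: 0.0578
[ 0.44893123 -0.3394078   0.08656445] [179.67124602  -0.22350258  56.98585458]
```

View pics/w24.png

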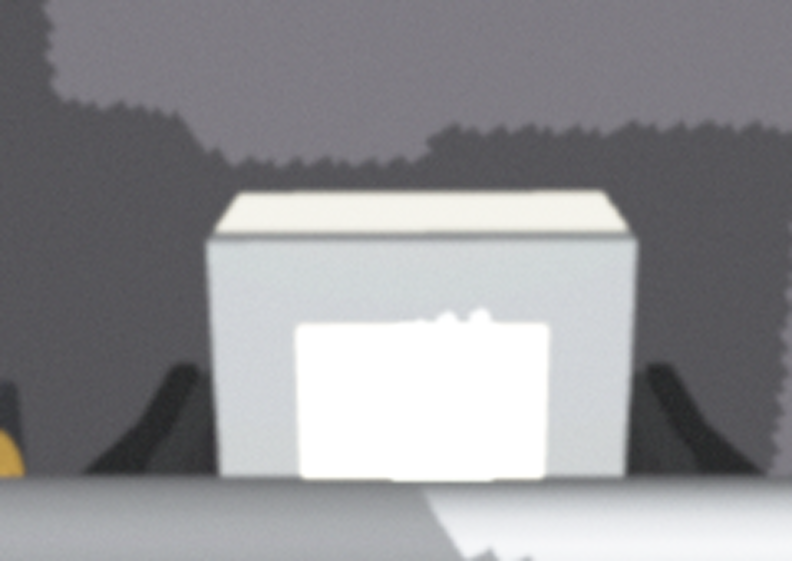

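```bash
python3 -m crank '[[54,0,0,50,0,0,0],[54,0,0,100,0,0,0],[54,10,45,130,0,0,3],[54,20,95,130,0,0,9],[54,30,145,130,0,0,15],[54,40,195,130,0,0,18.9],[54,50,245,130,0,0,18.9],[54,55,295,130,0,0,18.9]]'; python3 -m crank '[[54,35,250,0,0,0,0],[54,35,250,0,0,0,0],[54,35,250,0,0,0,0],[54,35,250,0,0,0,0],[54,35,250,0,0,0,0],[54,35,250,0,0,0,0],[54,35,250,-20,0,0,0],[54,35,250,-30,0,0,0]]'; python3 -c "
from h import *
o=get_obs();print(o['tool_pos'],o['tool_rot'],o['grip_width'],o['qpos'])"
```

```text
time_s: 22.35
tool_pos: [0.503, -0.0511, 0.2167]
tool_rot: [179.6, -0.2, 75.9]
force: [0.9, -0.2, -0.3]
grip_width: 0.0577
time_s: 23.15
tool_pos: [0.5372, 0.1988, 0.185]
tool_rot: [179.7, -0.1, 75.9]
force: [-0.6, -1.3, -0.9]
grip_width: 0.0577
[0.5371813  0.19883813 0.18495584] [ 1.79734356e+02 -1.28613624e-01  7.59242559e+01] 0.05770019966736686 [-39.2031094   13.48760231  18.5005877  102.80419338  -4.66285426
  64.16427091  56.75881187]
```

```bash
python3 -m crank '[[54,1,8.2,-10,-0.1,0.3,0],[54,1,8.2,-29,-0.1,0.3,0],[54,1,8.2,-31,-0.1,0.3,0],[54,1,8.2,-31,-0.1,0.3,0]]'; python3 -c "
from h import *
c=snap('wrist','w25',(150,390,130,300),3.3)
o=get_obs();print(o['tool_pos'],o['tool_rot'],o['grip_width'])"
```

```text
time_s: 23.55
tool_pos: [0.5379, 0.2067, 0.1534]
tool_rot: [-179.9, 0.1, 75.9]
force: [0.5, -0.4, -1.3]
grip_width: 0.0578
[0.53844326 0.206834   0.15427243] [1.79994524e+02 4.29118212e-02 7.58913687e+01] 0.057685536973618744
```

View pics/w25.png

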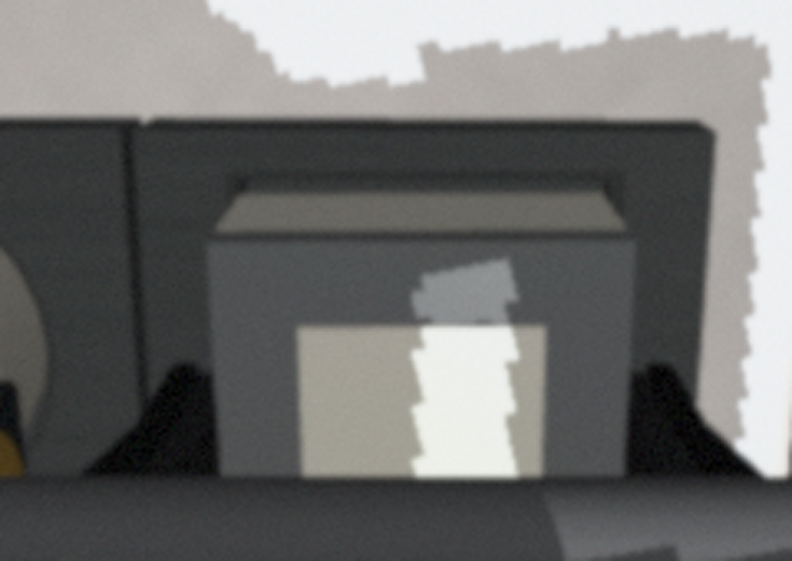

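```bash
python3 -m crank '[[54,-0.5,0.7,0,0,0,0],[54,-0.5,0.7,-5,0,0,0],[54,-0.5,0.7,-9,0,0,0],[54,-0.5,0.7,-12.8,0,0,0],[54,-0.5,0.7,-12.8,0,0,0],[54,-0.5,0.7,-12.8,0,0,0]]'; python3 -c "
from h import *
c=snap('wrist','w26',(150,390,130,300),3.3)
o=get_obs();print(o['tool_pos'],o['tool_rot'],o['grip_width'],o['force'])"
```

```text
time_s: 24.2
tool_pos: [0.5379, 0.2075, 0.1414]
tool_rot: [180.0, 0.0, 75.9]
force: [-0.5, -0.4, 0.7]
grip_width: 0.058
[0.53792375 0.20749036 0.14142869] [1.79997977e+02 4.57104292e-02 7.58838602e+01] 0.05782795247544085 [-0.83224238 -0.05946686  0.598423  ]
```

View pics/w26.png

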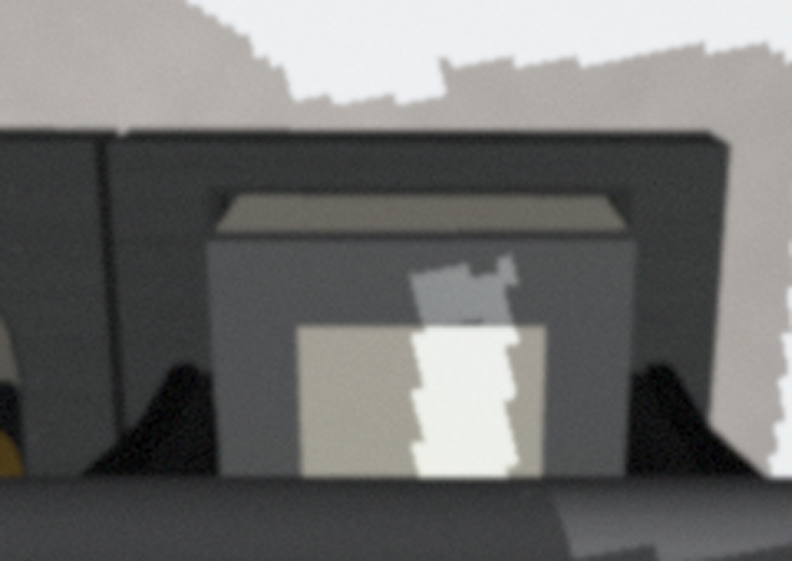

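Seated: z is 0.1414, against an expected 0.1416. I'll release, rise and inspect all four.

```bash
python3 -m crank '[[76,0,0,0,0,0,0],[76,0,0,0,0,0,0],[76,0,0,30,0,0,0],[76,0,0,80,0,0,0],[76,-5,-20,130,0,0,0],[76,-10,-40,180,0,0,0],[76,-10,-50,200,0,0,0],[76,-10,-50,200,0,0,0]]'; python3 -c "
from h import *
c=snap('wrist','w27')
c=snap('scene','s27',(230,400,130,270),4)
c=snap('top','t27',(170,310,140,305),3.6)
o=get_obs();print(o['tool_pos'],o['tool_rot'],o['grip_width'],o['force'])"
```

```text
time_s: 25.05
tool_pos: [0.53, 0.1553, 0.347]
tool_rot: [179.5, -0.3, 75.7]
force: [-0.2, 0.3, 0.4]
grip_width: 0.0761
[0.52749025 0.15794433 0.34052867] [-1.79935804e+02  5.75285079e-02  7.59161710e+01] 0.07571082628440201 [-0.86288643 -0.5474263  -0.67759162]
```

View pics/w27.png

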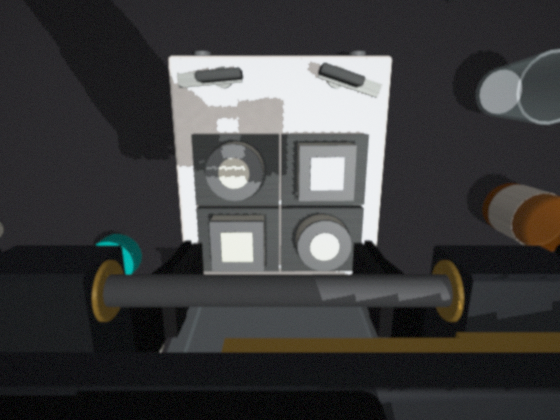

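View pics/s27.png

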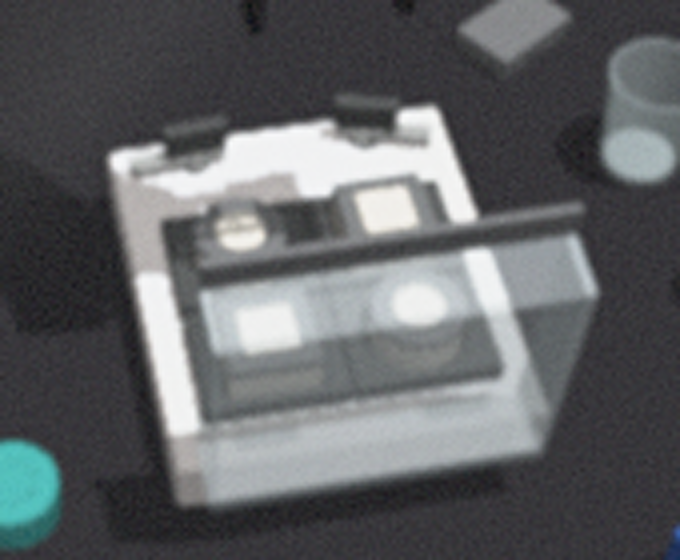

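View pics/t27.png

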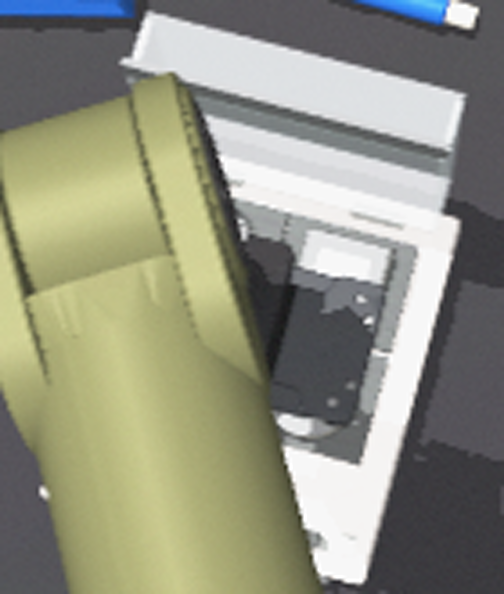

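```bash
cat >> h.py <<'E'
CO=np.array([.5607,.1516]); A=np.radians(-14.15)
def loc(x,y,z):
    c,s=np.cos(A),np.sin(A); return np.array([CO[0]+c*x-s*y,CO[1]+s*x+c*y,z])
def hoodp(th,r,y,n): return loc(.094-r*np.cos(th)+n*np.sin(th),y,.05+r*np.sin(th)+n*np.cos(th))
def w2l(p):
    c,s=np.cos(A),np.sin(A); d=np.array(p[:2])-CO; return np.array([c*d[0]+s*d[1],-s*d[0]+c*d[1]])
E
python3 -c "
from h import *
s=read_camera('scene');t=read_camera('top')
for th in np.arange(1.5,1.81,.05):
  f=lambda c,x0,y0,k:[((w2pix(c,hoodp(th,.2,y,.0))[0]-[x0,y0]+.5)*k).round(0).tolist() for y in(.103,-.103)]
  print(round(th,2),f(s,230,130,4),f(t,170,140,3.6))
"
```

```text
1.5 [[565.0, 159.0], [190.0, 216.0]] [[103.0, 113.0], [432.0, 199.0]]
1.55 [[571.0, 172.0], [194.0, 229.0]] [[107.0, 97.0], [436.0, 183.0]]
1.6 [[577.0, 186.0], [197.0, 243.0]] [[112.0, 82.0], [441.0, 167.0]]
1.65 [[583.0, 200.0], [201.0, 259.0]] [[117.0, 67.0], [445.0, 152.0]]
1.7 [[588.0, 215.0], [204.0, 274.0]] [[122.0, 52.0], [449.0, 137.0]]
1.75 [[594.0, 231.0], [208.0, 291.0]] [[127.0, 37.0], [453.0, 122.0]]
1.8 [[599.0, 248.0], [212.0, 308.0]] [[132.0, 23.0], [457.0, 107.0]]
```

```bash
python3 -c "
from h import *
o=get_obs()['tool_pos'];print(o.round(4))
print('pre',((loc(.128,0,.311)-o)*1000).round(1))
for th in [1.66,1.5,1.35,1.2,1.05,.9,.75,.6,.5,.4]:
  p=hoodp(th,.194,0,-.001); q=p+np.array([np.cos(A),np.sin(A),0])*.0095; q[2]+=.07
  print(th,(q*1000).round(1), 'rel to start', )
"
```

```text
[0.5272 0.1582 0.3396]
pre [157.6 -37.9 -28.6]
1.66 [676.9 122.3 313.3] rel to start
1.5 [646.8 129.9 313.4] rel to start
1.35 [618.9 136.9 309.1] rel to start
1.2 [592.  143.7 300.5] rel to start
1.05 [566.6 150.1 287.8] rel to start
0.9 [543.4 156.  271.3] rel to start
0.75 [522.8 161.2 251.5] rel to start
0.6 [505.3 165.6 228.7] rel to start
0.5 [495.5 168.  212.1] rel to start
0.4 [487.4 170.1 194.6] rel to start
```

```bash
python3 -m crank '[[0,0,0,30,0,0,0],[0,50,-10,40,0,0,0],[0,100,-25,40,0,0,0],[0,157,-38,40,0,0,0],[0,157,-38,40,0,0,0],[0,157,-38,40,0,0,0],[0,157,-38,40,0,0,0],[0,157,-38,40,0,0,0]]' 30
```

```text
time_s: 26.1
tool_pos: [0.6832, 0.1212, 0.3795]
tool_rot: [-179.8, 0.1, 76.0]
force: [0.3, 0.2, 0.6]
grip_width: 0.02
```

```bash
python3 -m crank '[[0,2,-0.5,-20,0,0,0],[0,2,-0.5,-45,0,0,0],[0,2,-0.5,-68,0,0,0],[0,2,-0.5,-68,0,0,0],[0,2,-0.5,-68,0,0,0]]'; python3 -c "
from h import *
c=snap('wrist','w28')
c=snap('scene','s28',(230,400,100,270),3.5)
o=get_obs();print(o['tool_pos'],o['tool_rot'],o['grip_width'],o['force'])"
```

```text
time_s: 26.6
tool_pos: [0.6844, 0.1215, 0.3126]
tool_rot: [-179.8, 0.1, 76.1]
force: [-0.3, -0.2, -0.1]
grip_width: 0.0004
[0.68517018 0.12120501 0.31362179] [-1.79895424e+02  2.36177747e-02  7.60823568e+01] 0.00043722209402761504 [ 0.79136021 -0.09674286 -0.03446064]
```

View pics/s28.png

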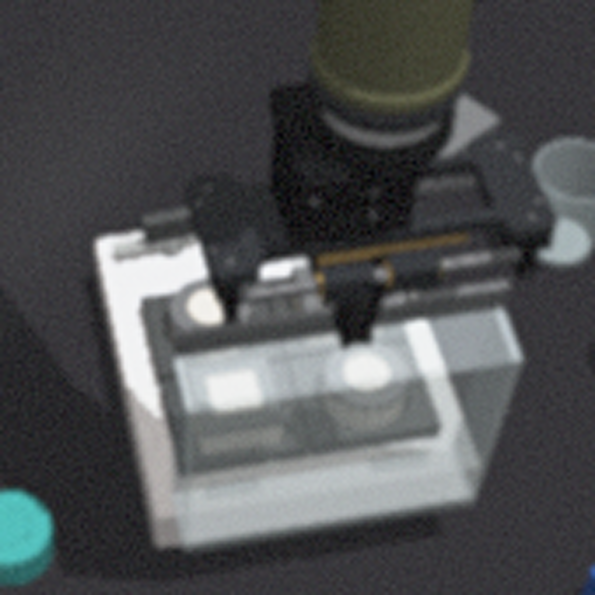

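View pics/w28.png

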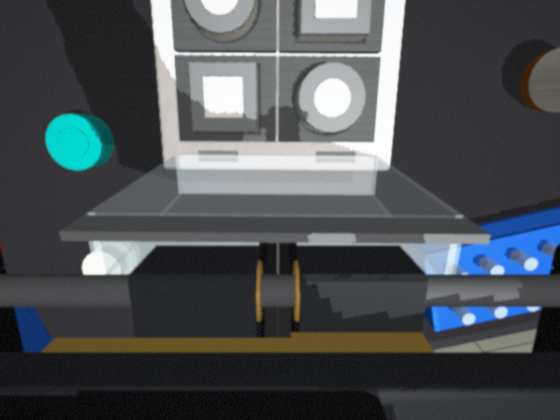

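```bash
python3 -m crank '[[0,-12,2.5,0,0,0,0],[0,-25,5.5,0,0,0,0],[0,-38.4,8.7,0,0,0,0],[0,-52,12,-2,0,0,0],[0,-66.3,15.7,-4.5,0,0,0],[0,-80,19,-8.5,0,0,0],[0,-93,22.5,-13,0,0,0],[0,-93,22.5,-13,0,0,0]]'; python3 -c "
from h import *
c=snap('scene','s29',(230,400,100,270),3.5)
o=get_obs();print(o['tool_pos'],o['tool_rot'],o['grip_width'],o['force'])"
```

```text
time_s: 27.5
tool_pos: [0.5914, 0.1444, 0.3021]
tool_rot: [-179.9, -0.1, 76.2]
force: [-0.7, 0.0, 1.2]
grip_width: 0.0004
[0.59208987 0.14412665 0.30216583] [-1.79960932e+02 -7.15079078e-02  7.61374752e+01] 0.0003666198600108241 [-0.13063643 -0.14184711 -0.11578204]
```

View pics/s29.png

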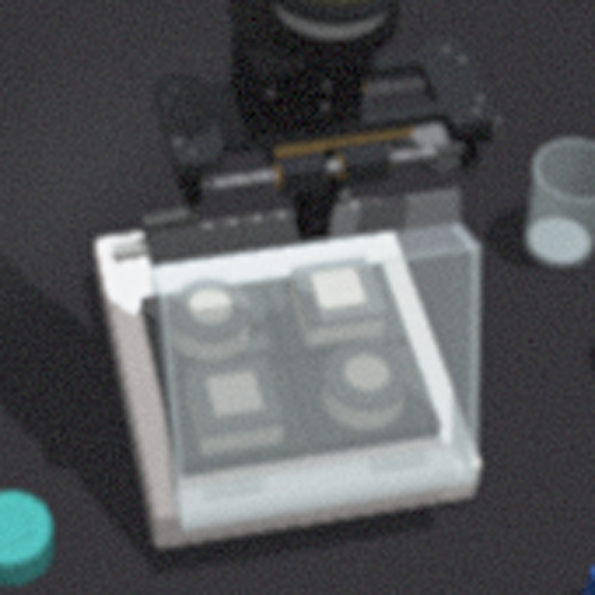

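```bash
python3 -m crank '[[0,-12,3,-6,0,0,0],[0,-25.4,6,-14.4,0,0,0],[0,-37,9,-22.5,0,0,0],[0,-48.6,12,-31,0,0,0],[0,-59,14.5,-40.5,0,0,0],[0,-69,17,-51,0,0,0],[0,-78,19,-62,0,0,0],[0,-78,19,-62,0,0,0]]'; python3 -c "
from h import *
c=snap('scene','s30',(230,400,100,270),3.5)
c=snap('wrist','w30')
o=get_obs();print(o['tool_pos'],o['tool_rot'],o['grip_width'],o['force'])"
```

```text
time_s: 28.35
tool_pos: [0.5135, 0.1634, 0.2399]
tool_rot: [-179.9, -0.1, 76.2]
force: [-2.0, 0.1, 0.5]
grip_width: 0.0006
[0.51434042 0.16316424 0.24079523] [-1.79925735e+02 -8.52145495e-02  7.61260852e+01] 0.0008032324689195709 [-3.03794511  0.86082069  0.3041059 ]
```

View pics/s30.png

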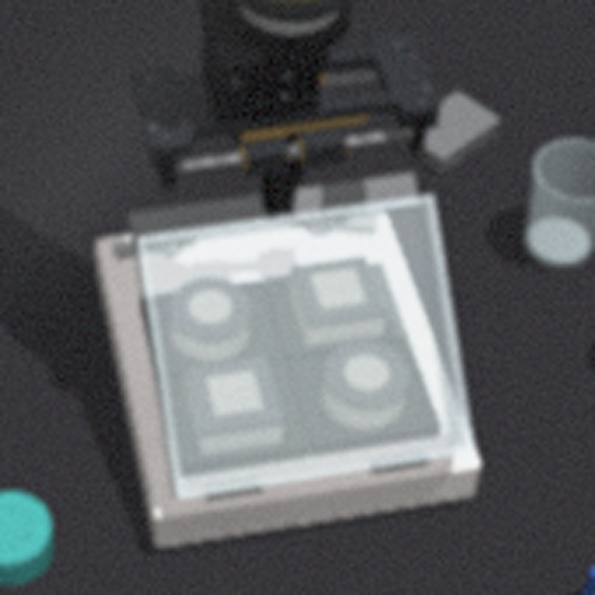

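View pics/w30.png

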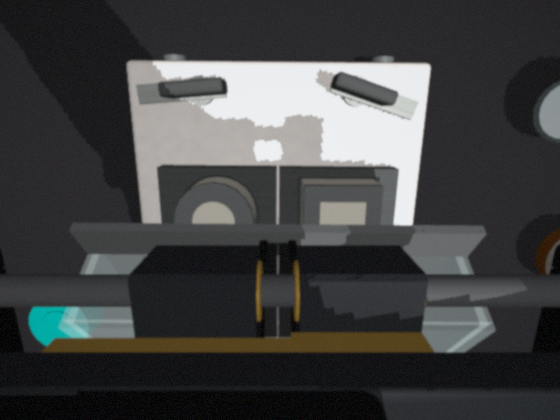

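```bash
python3 -m crank '[[0,0,0,20,0,0,0],[0,0,0,45,0,0,0],[0,18,-5,50,0,0,0],[0,36,-9,50,0,0,0],[0,36,-9,50,0,0,0],[0,36,-9,50,0,0,0]]'; python3 -c "
from h import *
o=get_obs();print(o['tool_pos'],o['tool_rot'],o['force']); p0=o['tool_pos']
for th in [.7,.6,.5,.4,.3,.2,.1,0.03,0,-.02]:
  p=hoodp(th,.178,0,.045)+np.array([np.cos(A),np.sin(A),0])*.006; p[2]+=.07
  print(th,((p-p0)*1000).round(1))
c=snap('scene','s31',(230,400,100,270),3.5)
"
```

```text
time_s: 29.05
tool_pos: [0.5508, 0.1538, 0.291]
tool_rot: [-179.9, -0.1, 76.1]
force: [-0.7, 1.0, 0.3]
grip_width: 0.0004
[0.55077587 0.15377213 0.29098991] [-1.79927067e+02 -6.19282819e-02  7.60599967e+01] [-0.66250136  1.04465258  0.32198121]
0.7 [  3.   -0.4 -21.9]
0.6 [-10.9   3.1 -33.3]
0.5 [-23.7   6.3 -46.2]
0.4 [-35.1   9.2 -60.2]
0.3 [-45.1  11.7 -75.4]
0.2 [-53.6  13.8 -91.5]
0.1 [ -60.5   15.6 -108.4]
0.03 [ -64.3   16.5 -120.7]
0 [ -65.7   16.9 -126. ]
-0.02 [ -66.5   17.1 -129.6]
```

View pics/s31.png

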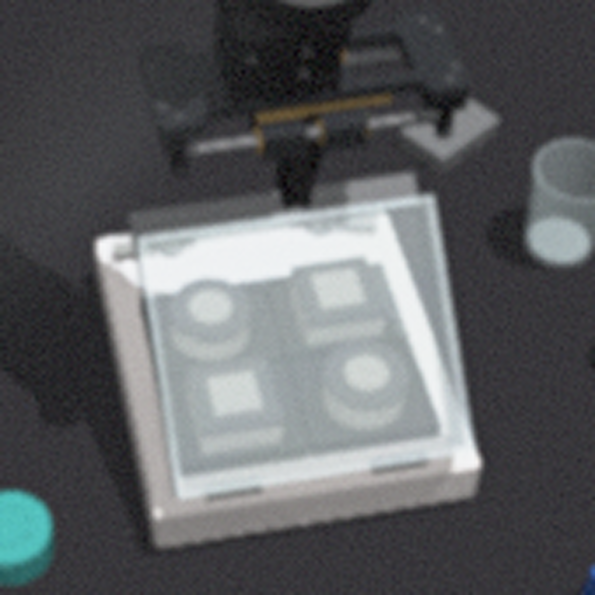

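```bash
python3 -m crank '[[0,-4,1,-22,0,0,0],[0,-11,3,-33,0,0,0],[0,-24,6,-46,0,0,0],[0,-35,9,-60,0,0,0],[0,-45,11.7,-75,0,0,0],[0,-53,13.8,-91,0,0,0],[0,-60,15.6,-108,0,0,0],[0,-62,16,-114,0,0,0]]'; python3 -c "
from h import *
c=snap('scene','s32',(230,400,100,270),3.5)
o=get_obs();print(o['tool_pos'],o['tool_rot'],o['force'])"
```

```text
time_s: 29.9
tool_pos: [0.4859, 0.1706, 0.1753]
tool_rot: [-179.7, 0.0, 76.2]
force: [-1.4, -0.5, 1.0]
grip_width: 0.0005
[0.48604367 0.17041199 0.17508926] [-1.79716936e+02  3.11309434e-02  7.61915007e+01] [-0.47890418 -0.71286595 -0.19724326]
```

View pics/s32.png

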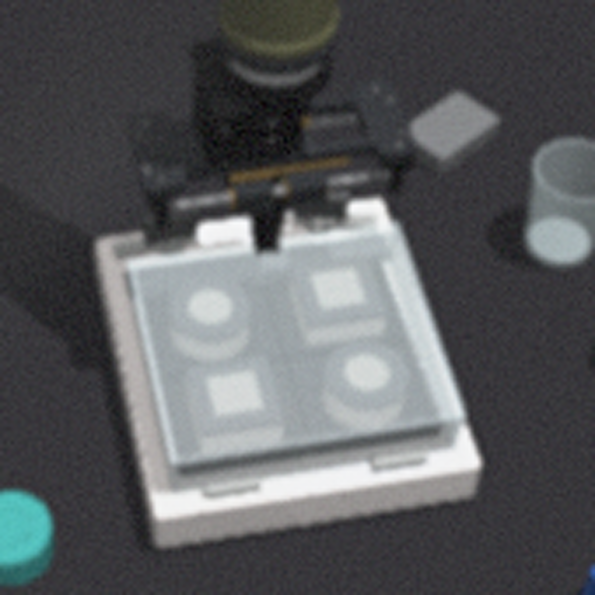

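```bash
python3 -m crank '[[0,3,-0.7,-4,0,0,0],[0,3,-0.7,-8,0,0,0],[0,3,-0.7,-11,0,0,0],[0,3,-0.7,-12.5,0,0,0],[0,3,-0.7,-12.5,0,0,0]]'; python3 -c "
from h import *
c=snap('scene','s33',(230,400,100,270),3.5)
o=get_obs();print(o['tool_pos'],o['tool_rot'],o['force'])"
```

```text
time_s: 30.45
tool_pos: [0.4896, 0.1698, 0.165]
tool_rot: [-179.7, -0.0, 76.2]
force: [-5.6, -1.2, 15.8]
grip_width: 0.0005
[0.4895894  0.16979199 0.1649991 ] [-1.79719908e+02 -2.98629191e-02  7.61683473e+01] [-5.9407554  -1.81220852 14.52767756]
```

View pics/s33.png

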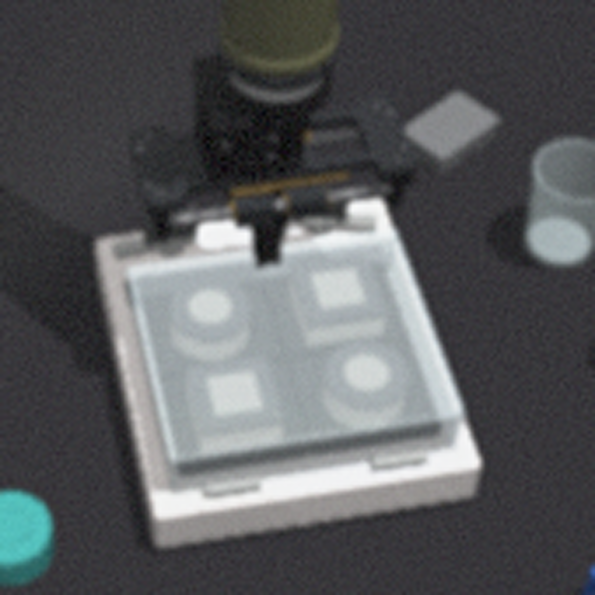

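```bash
python3 -m crank '[[0,0,0,20,0,0,0],[0,0,0,60,0,0,0],[30,-5,0,100,0,0,0],[30,-5,-10,120,0,0,0],[30,-5,-10,120,0,0,0],[30,-5,-10,120,0,0,0],[30,-5,-10,120,0,0,0]]'; python3 -c "
from h import *
import pickle
c=snap('wrist','w34');pickle.dump(c,open('w34.pkl','wb'))
c=snap('scene','s34',(230,400,100,270),3.5)
o=get_obs();print(o['tool_pos'],o['tool_rot'],o['force'],o['qpos'])"
```

```text
time_s: 31.2
tool_pos: [0.4841, 0.1599, 0.2835]
tool_rot: [-179.6, 0.0, 76.2]
force: [0.9, -0.3, -0.0]
grip_width: 0.0278
[0.48400814 0.15986567 0.28344325] [-1.79607548e+02  7.27337343e-02  7.61857046e+01] [ 0.14825495 -0.5948548  -0.53877785] [-41.27063478   1.38960275  20.53802444 103.93359756  -0.67266667
  75.13057205  55.62355291]
```

View pics/w34.png

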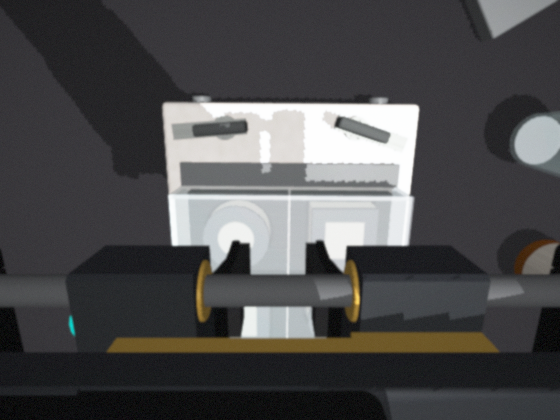

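View pics/s34.png

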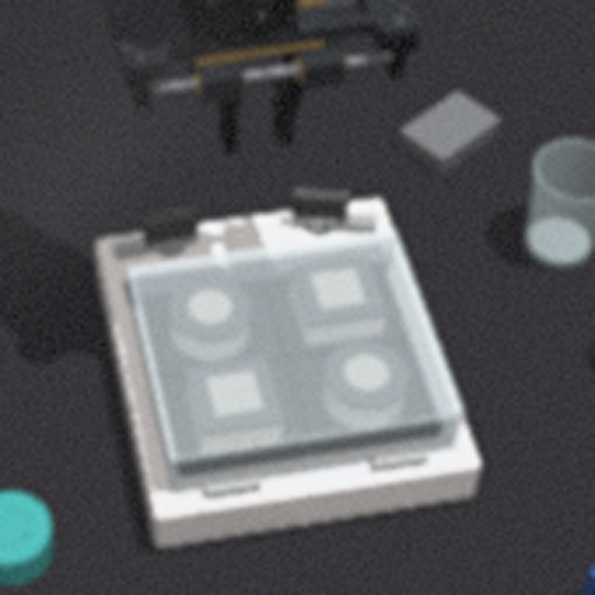

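```bash
python3 -c "
import pickle
from h import *
c=pickle.load(open('w34.pkl','rb'))
im=c['img'][:,:,::-1];cv2.imwrite('pics/w34c.png',cv2.resize(im[90:210,155:425],None,fx=2.9,fy=2.9,interpolation=cv2.INTER_CUBIC))
print(loc(-.138,.06,.087),loc(-.138,-.06,.087))
print(((w2pix(c,[loc(-.138,.06,.087),loc(-.138,-.06,.087)])-[155,90]+.5)*2.9))
"
```

```text
[0.44155473 0.2435152  0.087     ] [0.41221937 0.12715612 0.087     ]
[[607.63993184 113.68746084]
 [182.44606091 110.97813605]]
```

View pics/w34c.png

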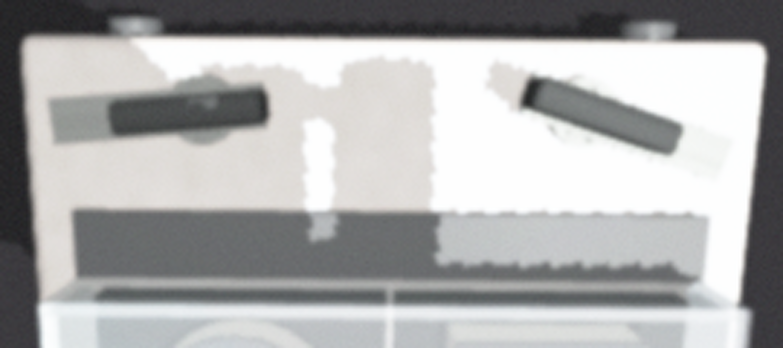

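```bash
python3 -c "
import pickle
from h import *
c=pickle.load(open('w34.pkl','rb'))
for a in ([(537,92),(672,136)],[(268,104),(112,117)]):
  P=pix2w(c,up(a,2.9,155,90),.087); d=P[1]-P[0]
  print(P,P.mean(0),np.linalg.norm(d),'world dir',np.degrees(np.arctan2(d[1],d[0])),'local',np.degrees(np.arctan2(d[1],d[0])-A))
"
```

```text
[[0.43113569 0.22541253]
 [0.45217472 0.26028217]] [0.44165521 0.24284735] 0.04072508720428827 world dir 58.89479459344013 local 73.04479459344013
[[0.41629135 0.15120065]
 [0.40923088 0.10744913]] [0.41276112 0.12932489] 0.044317554299476036 world dir -99.1671661539988 local -85.01716615399882
```

```bash
python3 -m crank '[[34,-10,10,0,0,0,8.5],[34,-20,20,0,0,0,17],[34,-30,40,0,0,0,25.5],[34,-42,60,0,0,0,34],[34,-42,83,0,0,0,42.5],[34,-42,83,0,0,0,51],[34,-42,83,0,0,0,59.5],[34,-42,83,-20,0,0,68]]'; python3 -c "
from h import *
o=get_obs();print(o['tool_pos'],o['tool_rot'],o['force'],o['qpos'])"
```

```text
time_s: 32.1
tool_pos: [0.4429, 0.244, 0.2645]
tool_rot: [-179.8, 0.1, 144.6]
force: [-0.2, 0.4, -0.1]
grip_width: 0.0339
[0.44292041 0.24397373 0.26446638] [-1.79783604e+02  1.47181046e-01  1.44591170e+02] [-0.23605054  0.41049048 -0.10370031] [-46.4945608    1.55675599  14.81897103 105.9319218   -0.18675058
  72.70519456 112.96630673]
```

```bash
python3 -m crank '[[34,-1,-0.7,-30,0,0,4.3],[34,-1,-0.7,-60,0,0,4.3],[34,-1,-0.7,-85,0,0,4.3],[34,-1,-0.7,-85,0,0,4.3],[34,-1,-0.7,-85,0,0,4.3]]'; python3 -c "
from h import *
c=snap('wrist','w35')
o=get_obs();print(o['tool_pos'],o['tool_rot'],o['force'],o['qpos'])"
```

```text
time_s: 32.6
tool_pos: [0.4416, 0.2432, 0.1791]
tool_rot: [-179.7, 0.1, 148.9]
force: [0.9, 0.3, -0.1]
grip_width: 0.034
[0.44233238 0.24360924 0.18018459] [-1.79816671e+02  1.70257776e-01  1.48898768e+02] [0.2955943  0.42827531 0.35596877] [-46.05761559   5.76662059  14.86351621 111.82342514  -1.39672356
  62.69208477 118.27534191]
```

View pics/w35.png

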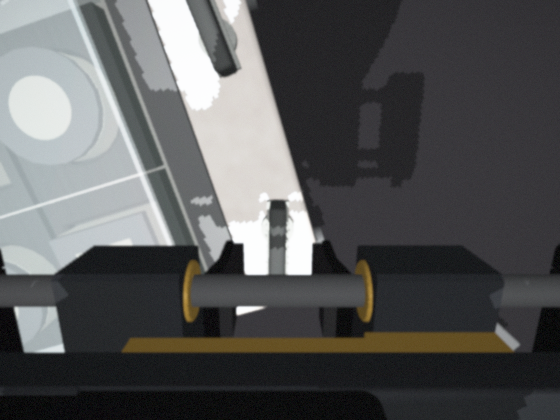

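```bash
python3 -m crank '[[34,-0.7,-0.4,-20,0,0,0],[34,-0.7,-0.4,-42.5,0,0,0],[34,-0.7,-0.4,-42.5,0,0,0],[34,-0.7,-0.4,-42.5,0,0,0]]'; python3 -m crank '[[4,0,0,0,0,0,0],[4,0,0,0,0,0,0],[4,0,0,0,0,0,0],[4,0,0,0,0,0,0]]' 25; python3 -c "
from h import *
o=get_obs();print(o['tool_pos'],o['tool_rot'],o['force'],o['qpos'])"
```

```text
time_s: 33.05
tool_pos: [0.4423, 0.2436, 0.139]
tool_rot: [-179.9, 0.2, 148.9]
force: [1.2, 0.6, 0.3]
grip_width: 0.0339
time_s: 33.45
tool_pos: [0.4424, 0.2438, 0.1395]
tool_rot: [-179.9, 0.2, 148.9]
force: [-0.9, 1.1, 1.7]
grip_width: 0.0102
[0.4424304  0.24375609 0.13945907] [-179.9340074     0.21583641  148.89680095] [-0.88614883  1.06322808  1.71324978] [-45.79661356   8.50880388  14.82558108 114.08756674  -2.30577459
  57.66173287 119.00189302]
```

```bash
python3 -m crank '[[4,0,0,0,0,0,-8],[4,0,0,0,0,0,-16],[4,0,0,0,0,0,-24],[4,0,0,0,0,0,-32],[4,0,0,0,0,0,-40],[4,0,0,0,0,0,-48],[4,0,0,0,0,0,-56],[4,0,0,0,0,0,-56]]'; python3 -c "
from h import *
o=get_obs();print(o['tool_pos'],o['tool_rot'],o['force'],o['wrist_torque'])"
```

```text
time_s: 34.25
tool_pos: [0.4426, 0.2438, 0.1395]
tool_rot: [-180.0, 0.2, 92.9]
force: [0.8, -0.1, -1.2]
grip_width: 0.0099
[0.44262605 0.24380151 0.1395176 ] [-179.96317886    0.20792083   92.86320719] [ 0.80914718 -0.10266742 -1.17905835] [ 0.13206026 -0.19821    -0.07632808]
```

```bash
python3 -m crank '[[4,0,0,0,0,0,-7],[4,0,0,0,0,0,-14],[4,0,0,0,0,0,-19],[4,0,0,0,0,0,-19],[4,0,0,0,0,0,-19]]'; python3 -c "
from h import *
c=snap('wrist','w36')
o=get_obs();print(o['tool_pos'],o['tool_rot'],o['force'],o['wrist_torque'])"
```

```text
time_s: 34.75
tool_pos: [0.4427, 0.2438, 0.1395]
tool_rot: [-180.0, 0.2, 74.1]
force: [0.2, -1.4, -1.0]
grip_width: 0.0098
[0.44267206 0.24376545 0.13950652] [-179.96963984    0.20363315   74.0419699 ] [ 1.19150316 -0.04312637 -0.82225455] [ 0.11603817 -0.19370636 -0.03530761]
```

View pics/w36.png

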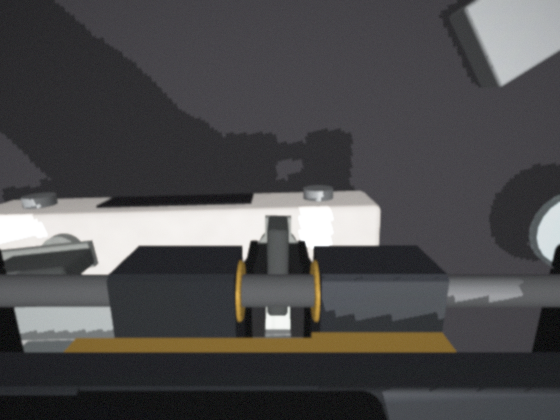

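```bash
python3 -m crank '[[34,0,0,0,0,0,0],[34,0,0,0,0,0,0],[34,0,0,30,0,0,0],[34,0,0,70,0,0,-6],[34,-5,-30,90,0,0,-14],[34,-15,-60,90,0,0,-22],[34,-25,-90,90,0,0,-30],[34,-29.5,-115.5,90,0,0,-38]]'; python3 -m crank '[[34,0,0,0,0,0,-8],[34,0,0,0,0,0,-16],[34,0,0,0,0,0,-24],[34,0,0,0,0,0,-32],[34,0,0,0,0,0,-40],[34,0,0,0,0,0,-45],[34,0,0,-20,0,0,-45],[34,0,0,-30,0,0,-45]]'; python3 -c "
from h import *
c=snap('wrist','w37')
o=get_obs();print(o['tool_pos'],o['tool_rot'],o['force'],o['qpos'])"
```

```text
time_s: 35.6
tool_pos: [0.4124, 0.1269, 0.2297]
tool_rot: [-179.9, 0.2, 35.8]
force: [0.5, -0.1, 0.2]
grip_width: 0.0338
time_s: 36.4
tool_pos: [0.4118, 0.1266, 0.1988]
tool_rot: [-180.0, 0.3, -9.2]
force: [-0.2, -0.6, -0.1]
grip_width: 0.0344
[0.41098515 0.12627919 0.19736235] [179.92712303   0.37548587  -9.19362145] [-0.32941027 -1.15181182 -1.22310117] [-44.32630264  -5.27690265  22.86557251 120.09708436   2.11463799
  65.14229658 -31.64282937]
```

View pics/w37.png

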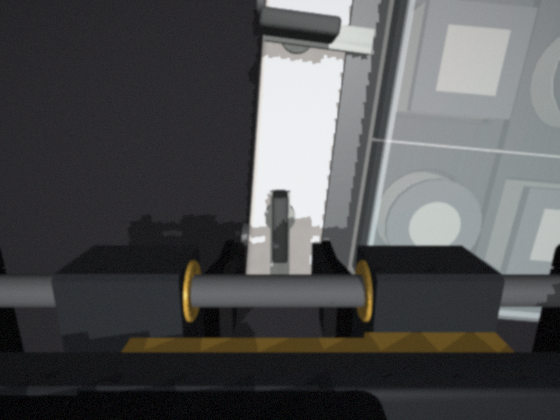

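```bash
python3 -m crank '[[34,1.7,1.7,-20,0,0,0],[34,1.7,1.7,-45,0,0,0],[34,1.7,1.7,-59,0,0,0],[34,1.7,1.7,-59,0,0,0],[34,1.7,1.7,-59,0,0,0]]'; python3 -c "
from h import *
c=snap('wrist','w38')
o=get_obs();print(o['tool_pos'],o['tool_rot'],o['force'],o['qpos'])"
```

```text
time_s: 36.95
tool_pos: [0.4129, 0.1281, 0.1388]
tool_rot: [179.9, 0.4, -9.2]
force: [0.0, 1.2, 0.6]
grip_width: 0.034
[0.4132818  0.12825396 0.13928714] [179.97160885   0.31536929  -9.17869575] [ 0.63229774  0.43875299 -0.11420332] [-4.41821000e+01 -4.51631442e-01  2.36098265e+01  1.23350875e+02
  5.82282389e-02  5.73508549e+01 -2.97835357e+01]
```

View pics/w38.png

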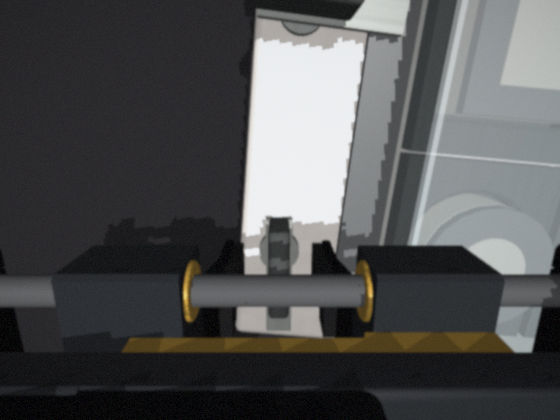

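Fin centred between the fingers at (279,265). I'll close on it and rotate anticlockwise by 87°.

```bash
python3 -m crank '[[4,0,0,0,0,0,0],[4,0,0,0,0,0,0],[4,0,0,0,0,0,0],[4,0,0,0,0,0,0]]' 25;  python3 -m crank '[[4,0,0,0,0,0,8],[4,0,0,0,0,0,16],[4,0,0,0,0,0,24],[4,0,0,0,0,0,32],[4,0,0,0,0,0,40],[4,0,0,0,0,0,48],[4,0,0,0,0,0,56],[4,0,0,0,0,0,56]]'; python3 -m crank '[[4,0,0,0,0,0,8],[4,0,0,0,0,0,16],[4,0,0,0,0,0,24],[4,0,0,0,0,0,31],[4,0,0,0,0,0,31],[4,0,0,0,0,0,31]]'; python3 -c "
from h import *
c=snap('wrist','w39')
o=get_obs();print(o['tool_pos'],o['tool_rot'],o['force'],o['wrist_torque'])"
```

```text
time_s: 37.4
tool_pos: [0.4134, 0.1283, 0.1396]
tool_rot: [180.0, 0.3, -9.2]
force: [-0.6, -0.8, -0.2]
grip_width: 0.0101
time_s: 38.2
tool_pos: [0.4125, 0.1283, 0.1396]
tool_rot: [-179.9, 0.4, 46.9]
force: [-3.4, -0.4, 4.0]
grip_width: 0.0097
time_s: 38.8
tool_pos: [0.4121, 0.128, 0.1396]
tool_rot: [-179.9, 0.4, 77.6]
force: [-3.6, -2.0, 3.5]
grip_width: 0.0099
[0.41214003 0.12802506 0.13958368] [-179.86977788    0.43405852   77.63378939] [-4.02813812 -1.93328559  4.13967485] [-0.36349324  0.86082285  0.04920332]
```

View pics/w39.png

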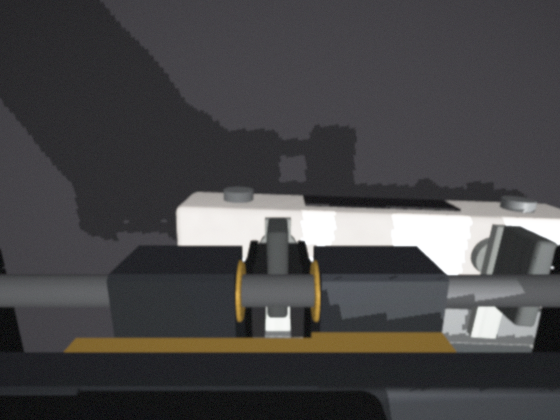

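```bash
python3 -m crank '[[34,0,0,0,0,0,0],[34,0,0,0,0,0,0],[34,0,0,20,0,0,0],[34,0,0,60,0,0,0],[34,20,10,100,0,0,0],[34,50,20,145,0,0,0],[34,60,25,160,0,0,0],[34,60,25,160,0,0,0]]'; python3 -c "
from h import *
import pickle
c=snap('wrist','w40');pickle.dump(c,open('w40.pkl','wb'))
im=c['img'][:,:,::-1];cv2.imwrite('pics/w40c.png',cv2.resize(im[90:260,155:425],None,fx=2.9,fy=2.9,interpolation=cv2.INTER_CUBIC))
c=snap('scene','s40',(230,400,100,270),3.5)
o=get_obs();print(o['tool_pos'],o['tool_rot'],o['force'])"
```

```text
time_s: 39.65
tool_pos: [0.4752, 0.1545, 0.3028]
tool_rot: [179.8, 0.2, 77.6]
force: [-0.2, -0.8, -0.4]
grip_width: 0.034
[0.472061   0.15304943 0.29899636] [-179.86138509    0.45455439   77.59842185] [ 0.36240661  0.44237252 -0.65125464]
```

View pics/w40c.png

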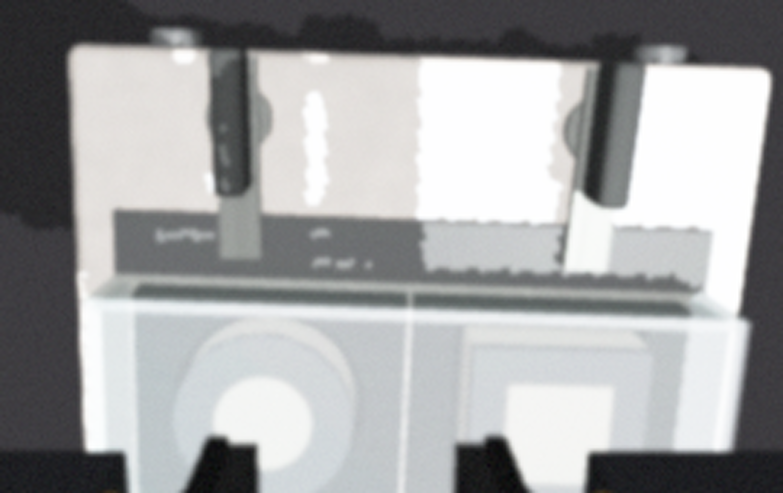

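View pics/s40.png

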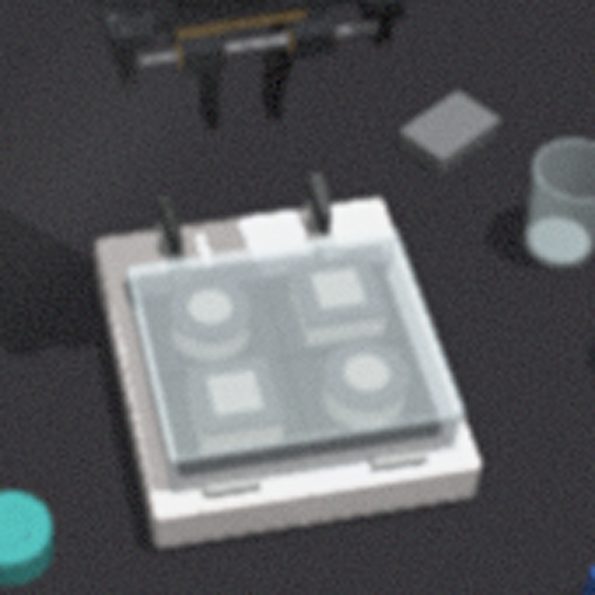

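```bash
python3 -m crank '[[60,-20,120,50,0,0,0],[60,-60,240,50,0,0,0],[60,-60,240,50,0,0,0],[60,-60,240,50,0,0,0],[60,-60,240,50,0,0,0],[60,-60,240,50,0,0,0],[60,-60,240,50,0,0,0]]'; python3 -c "
from h import *
import pickle
c=pickle.load(open('w40.pkl','rb'))
for n,a in (('right bar',[(240,192),(241,258)]),('right fin far edge',[(248,55),(248,185)]),('left fin edge',[(590,205),(603,70)]),('left bar edge',[(564,270),(572,190)])):
  P=pix2w(c,up(a,2.9,155,90),.06 if 'bar' in n else .087);d=P[1]-P[0];print(n,(np.degrees(np.arctan2(d[1],d[0])-A)+90)%180-90)
c=snap('top','t41')
c=snap('scene','s41')"
```

```text
time_s: 40.45
tool_pos: [0.4104, 0.3938, 0.3469]
tool_rot: [-179.8, 0.6, 77.8]
force: [0.4, -0.1, -0.7]
grip_width: 0.0598
right bar 0.8691862240005435
right fin far edge 0.12029257867817478
left fin edge -0.16476111361185986
left bar edge -0.6743836520458899
```

View pics/t41.png

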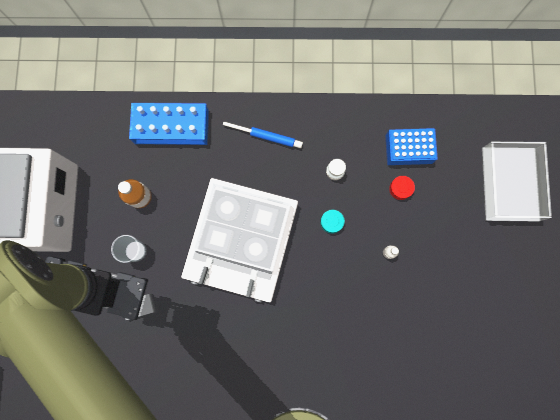

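```bash
python3 -c "
import cv2
im=cv2.imread('pics/t41.png');cv2.imwrite('pics/t41c.png',cv2.resize(im[160:305,170:310],None,fx=4,fy=4,interpolation=cv2.INTER_CUBIC))"
```

```text
(no output)
```

View pics/t41c.png

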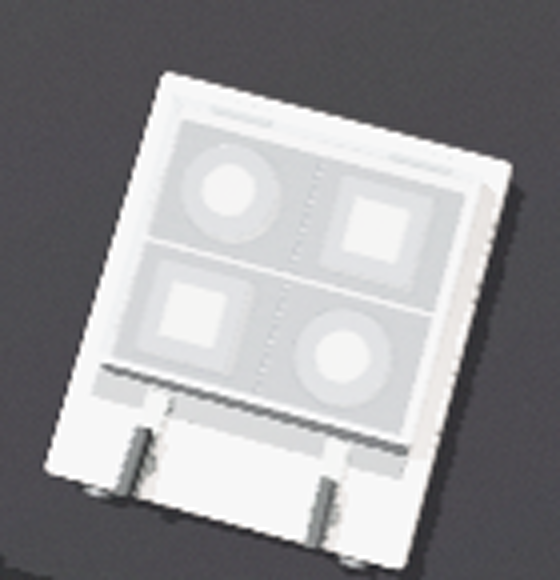

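```bash
python3 -c "
from cell import *
print(sign_off())"
```

```text
the job is handed in; nothing more can be done
None
```

The job is done and handed in at about 40 s of robot time. `sign_off` gives no verdict, so what follows rests on my own checks.

- **Tubs:** All four tubs were on the bench and are now in matching pockets. The two round ones are back-left and front-right; the two square ones are back-right and front-left. Each went down to within about 0.2 mm of its calculated seating height with almost no force.
- **Hood:** It was fully shut before either button was touched. I pressed it down until it pushed back with about 15 N, exactly at the shut height.
- **Turnbuttons:** Both were then turned to about 1.60 rad by the gripper's angle. The pictures put fins and bars within about 1° of straight across the lip.
- **Bystanders and robot:** The last top view shows the bottles, jar and beaker where they were. The gripper was clear of everything.

**Disagreement:** The top and wrist cameras differed by about 4.5 mm in y. I aimed at the midpoint and corrected each placement by the wrist picture. No check failed, and I noticed no grip slip or knocked tub.

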